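# Close the sloping test box with the cover plate kept in the lidded parts pan

### The arm

A 6-joint arm with a two-finger parallel gripper is mounted at the origin on the work surface. World frame = base frame: x ahead of the robot, y to its left, z up, the work surface at z = 0. Lengths are in m, angles in rad, forces in N, time in s.
With the tool pointing down it reaches from about 0.325 to 0.775 m from the base axis. Payload 9.3 kg.
Tool frame: the origin (TCP) lies at the very end of the fingers, on their centre line; the grasp point (between the pads) lies 19 mm behind it; z points along the fingers, y is the direction in which the jaws open and shut (so a half turn about z gives the same grasp; the last joint's range is limited). The gripper opens to 85 mm and grips with 20 to 120 N. Pads are 22 mm wide; open, the fingers measure 114 mm over their backs; the gripper's body (76 mm by 85 mm) begins 54 mm behind the grasp point. The pads swing forward as they close: fully open they stand 13 mm farther back than shut.
Start: joints at [-1.277, 0.259, 0.021, 1.334, 0, 1.418], TCP at [0.238, -0.496, 0.231] pointing down, gripper open.
Joint ranges: [-3.04, 3.04], [-0.91, 1.82], [-1.04, 1.36], [-1.92, 1.95], [-1.52, 1.45], [-3.14, 3.14]. Speed limits (rad/s): [2.22, 2.22, 2.79, 3.14, 3.14, 3.14].

### API

Orientations are given as a rotation vector (axis times angle).
In Python, from station import bot, snapshot gives the robot as it stands.
- The arm moves only by the tool step_arm, never from a script. Its argument "moves" is one flat list of numbers, 7 for each row, row after row: the shift along the tool's x, y, z in m, then the turn, a rotation vector about the tool's x, y, z in degrees, then the closure, from -1 (fully open) to 1 (shut), so that 0 is half open. In form: [x, y, z, ax, ay, az, fingers, x, y, z, ax, ay, az, fingers, ...]. A call has 1 to 5 rows; each row shifts and turns the commanded pose from where the row before left it, along the tool's axes as they then stand; what a row does not reach is not made up. A row lasts 1/12 s, in which the tool goes at most 41.7 mm and 7.16 degrees, less where a joint would pass 70% of its speed; a pose out of reach is approached as far as the arm can. A call with a gripper value outside its range is refused whole. The fingers move at their own pace and stop on an object; the grip force is fixed at half the most. Time passes only in rows, so rows that do not move let the fingers close. It gives the time, the measured TCP pose, the force and the opening at its end, in the units of the state.
- bot.sense(): the state, without advancing time (a new reading comes with each control period).
- snapshot(name): name is "scene" or "top" or "wrist"; returns a dict with "color" (384x512x3 uint8, red, green, blue), "fx", "fy", "cx", "cy" (pixels), "T" (4x4, takes a point from camera to world coordinates). Camera axes: x right, y down, z forward; pixel columns grow to the right and rows downward; lengths in m; the calibration is good to about 2 mm. A picture is of the moment at which its call begins. There is no depth.
- bot.finish_job(): hands the job in, once; it reports no verdict.
The state is a dict: "clock": time; "q": joint angles; "qd": joint speeds; "joint_torque": joint torques, N m; "ee_pos": TCP position; "orientation": TCP orientation; "force": force on the tool from outside, world axes, zero at the start; "torque": the same for the moment, N m; "gripper_width": finger opening in m.
Only numpy, scipy, OpenCV 4.12 (cv2) and the standard library are available. Lean on these libraries where they do the work, as an engineer would, in place of code of your own. Each camera call takes 0.05 s, during which the arm holds its last target.

### The job

Close up the open test box on the lab bench: lift the lid off the steel parts pan by its knob and set it down, knob up, in the middle of the round cork mat, then take the black cover plate out of the pan and seat it on the sloping box, with both pins through its holes and the plate flush on the rim. Set both down rather than dropping them: keep hold of the lid until it is down on the mat and of the plate until the pins are well into its holes. Leave the bottle, the jar and the screwdriver that stand and lie among these things where they are.

Things in the scene. Friction and masses are not known exactly. Their poses are not given: they have to be found in the camera images.
- pan: round open steel pan fixed to the bench, 184 mm outer diameter, 70 mm high, wall 4 mm, floor 5 mm thick; origin at the centre of its underside. At the start the lid closes it and the cover plate lies flat in it. The pan, the test box and the mat stand left, in the middle and right before the robot, in any order
- lid: loose round steel lid, 190 mm diameter. Origin at the centre of its underside, z up out of the knob: a locating disc of 160 mm diameter from z = 0 to 6 mm (it hangs inside the pan's mouth), the rim flange from 6 to 10 mm, rising to 15 mm at the middle, and a black round knob of 30 mm diameter from z = 15 to 47 mm. About 0.25 kg
- cover: loose black cover plate, 120 mm (its x) by 80 mm (its y), 6 mm thick, origin at the centre of its underside, z out of its upper face. On the upper face stands a grip rib along x, 60 mm long, 14 mm thick (y), from z = 6 to 38 mm. Through holes of 12 mm diameter at x = -48 and +48 mm, y = 0; either way round fits. At the start it lies flat, rib up, in the pan under the lid, at any yaw. About 0.14 kg
- housing: open white box on a fixed stand, rim sloping 30 degrees towards the robot. Origin: centre of the rim plane, 77 mm above the bench; z: outward normal, y: level, along the 124 mm side, x: up the slope (84 mm). Two steel pins, 8 mm diameter, 14 mm tall (last 6 tapered), stand on it at y = -48 and +48 mm, x = 0. Seated, the cover has its origin here, x along this y, z along this z
- mat: round cork mat fixed to the bench, 190 mm diameter, 4 mm thick, origin at the centre of its underside; the lid is set down on it
- bottle: loose bystander, to be left alone: upright white plastic bottle, 48 mm across, 150 mm tall; origin at the centre of its foot
- jar: loose bystander, to be left alone: upright amber glass jar, 48 mm across, 100 mm tall; origin at the centre of its foot
- screwdriver: loose bystander, to be left alone: screwdriver lying flat, 170 mm long along its own x, handle about 30 mm thick; origin under its middle
There are look-alikes about, which are no part of the job. What is shaped like the lid but turquoise is not meant. Of the things that look like the mat, take the one that is farthest to the robot's right at the start.

How it is judged:
By the outcome, as a careful person would: the job done as asked, in the order asked, and still so for the second after the job is handed in, with the robot touching nothing.
It also fails if it takes over 72 s, if anything falls off the work surface, if the arm or the gripper's body presses on something with over 40 N, if the wrist force passes 120 N, or if a joint passes its speed limit or range.

## Working session

There is one attempt and no reset: what is moved stays moved. The work goes in short steps, Python scripts to look and compute and a tool call to move; the robot and the scene stay as the last step left them, time stands still between calls to the robot, and variables do not carry over. Pictures are saved under pics/ and viewed, and the job is handed in when it is done.

Besides the shell and the picture viewer there is one more tool, called after ">>>" as a command line: name --argument value ..., lists and objects as JSON in quotes. step_arm: Moves the arm, as the interface text tells. Its arguments: {"type":"object","properties":{"moves":{"type":"array"}},"required":["moves"]}

```bash
ls; mkdir -p pics
python3 - <<'E'
from station import bot, snapshot
import cv2,pickle
for n in ("scene","top","wrist"):
    s=snapshot(n); cv2.imwrite(f"pics/{n}0.png",s["color"][:,:,::-1]); pickle.dump(s,open(f"{n}0.pkl","wb"))
    print(n,s["fx"],s["cx"],s["cy"],s["T"].round(4).tolist())
print(bot.sense())
E
```

```text
pics
scene 498.26007705786316 255.98780122837866 190.95760619614305 [[-0.6668, 0.5647, -0.4864, 1.1586], [0.7452, 0.503, -0.4377, 0.5721], [-0.0025, -0.6543, -0.7562, 1.0449], [0.0, 0.0, 0.0, 1.0]]
top 382.3387226056897 253.84043983181434 191.2065454236128 [[-0.0119, -0.9891, 0.1465, 0.3662], [-0.9999, 0.011, -0.007, -0.0003], [0.0053, -0.1466, -0.9892, 1.0598], [0.0, 0.0, 0.0, 1.0]]
wrist 294.5450719901725 255.3804504772019 195.48207558811274 [[0.432, -0.8641, -0.2583, 0.3052], [-0.9019, -0.4139, -0.1239, -0.4647], [0.0001, 0.2865, -0.9581, 0.3734], [0.0, 0.0, 0.0, 1.0]]
{'clock': 0.15, 'q': array([-1.27660924e+00,  2.59042347e-01,  2.09585040e-02,  1.33370719e+00,
        1.27412002e-05,  1.41821413e+00]), 'qd': array([ 0.00153636, -0.00328552,  0.00285716,  0.00187308,  0.00051399,
        0.00047722]), 'joint_torque': array([ 3.66808934e-03, -5.55971003e+01,  3.44663072e+01,  1.12745888e-02,
       -1.69321729e-04,  4.65254843e-06]), 'ee_pos': array([ 0.23757685, -0.49581111,  0.23082502]), 'orientation': array([-3.06256579e+00, -6.95741506e-01,  9.05429323e-05]), 'force': array([0.82673646, 0.88296563, 1.10653114]), 'torque': array([-0.01423618, -0.05008776, -0.00819513]), 'gripper_width': 0.08552965548148976}
```

View pics/top0.png

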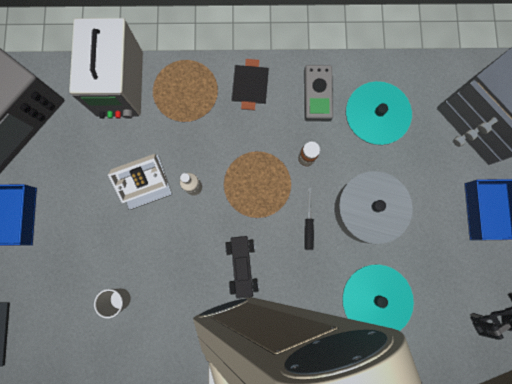

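View pics/scene0.png

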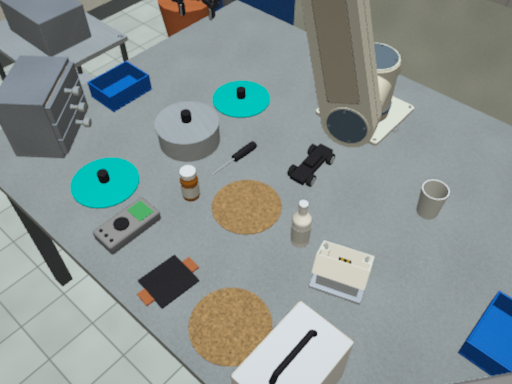

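View pics/wrist0.png

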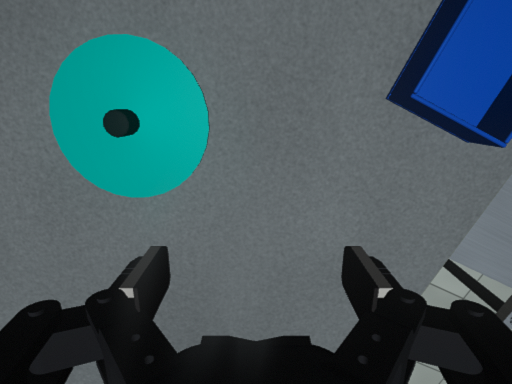

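The lid candidates in the top view are the turquoise ones at (379,112) and (378,300) and the steel one at (376,207). The steel one is meant. The mat candidates are (185,91) and (258,184), and the second is farther to the robot's right (image right is -y). I'll check both in enlarged crops.

```bash
cat > h.py <<'E'
import numpy as np,cv2,pickle
from scipy.spatial.transform import Rotation as R
def proj(s,P):
    P=np.atleast_2d(P); T=np.array(s["T"]); c=(P-T[:3,3])@T[:3,:3]
    return np.c_[s["fx"]*c[:,0]/c[:,2]+s["cx"], s["fy"]*c[:,1]/c[:,2]+s["cy"]]
def onplane(s,uv,z):
    uv=np.atleast_2d(uv).astype(float); T=np.array(s["T"])
    d=np.c_[(uv[:,0]-s["cx"])/s["fx"],(uv[:,1]-s["cy"])/s["fy"],np.ones(len(uv))]@T[:3,:3].T
    return T[:3,3]+d*((z-T[2,3])/d[:,2])[:,None]
def tri(ss,uvs):
    A=[];b=[]
    for s,uv in zip(ss,uvs):
        T=np.array(s["T"]); d=T[:3,:3]@np.array([(uv[0]-s["cx"])/s["fx"],(uv[1]-s["cy"])/s["fy"],1]); d/=np.linalg.norm(d)
        M=np.eye(3)-np.outer(d,d); A.append(M); b.append(M@T[:3,3])
    A=np.vstack(A);b=np.hstack(b); p=np.linalg.lstsq(A,b,rcond=None)[0]; return p,np.linalg.norm(A@p-b)
def crop(s,x0,y0,x1,y1,f,name):
    im=cv2.resize(s["color"][y0:y1,x0:x1,::-1],None,fx=f,fy=f,interpolation=cv2.INTER_CUBIC)
    for x in range(x0-x0%-10,x1,10):
        cv2.putText(im,str(x),(int((x-x0+.5)*f),9),0,.33,(0,0,255),1); cv2.line(im,(int((x-x0+.5)*f),10),(int((x-x0+.5)*f),16),(0,0,255),1)
    for y in range(y0-y0%-10,y1,10):
        cv2.putText(im,str(y),(0,int((y-y0+.5)*f)+4),0,.33,(0,0,255),1); cv2.line(im,(24,int((y-y0+.5)*f)),(30,int((y-y0+.5)*f)),(0,0,255),1)
    cv2.imwrite("pics/"+name+".png",im)
def load(n): return pickle.load(open(n+".pkl","rb"))
E
python3 - <<'E'
from h import *
t=load("top0");s=load("scene0")
crop(t,100,145,180,215,9,"c_house_t"); crop(s,300,230,380,305,8,"c_house_s")
crop(t,220,145,420,255,4,"c_mid_t"); crop(s,145,95,285,240,4,"c_mid_s")
E
```

```text
(no output)
```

View pics/c_house_t.png

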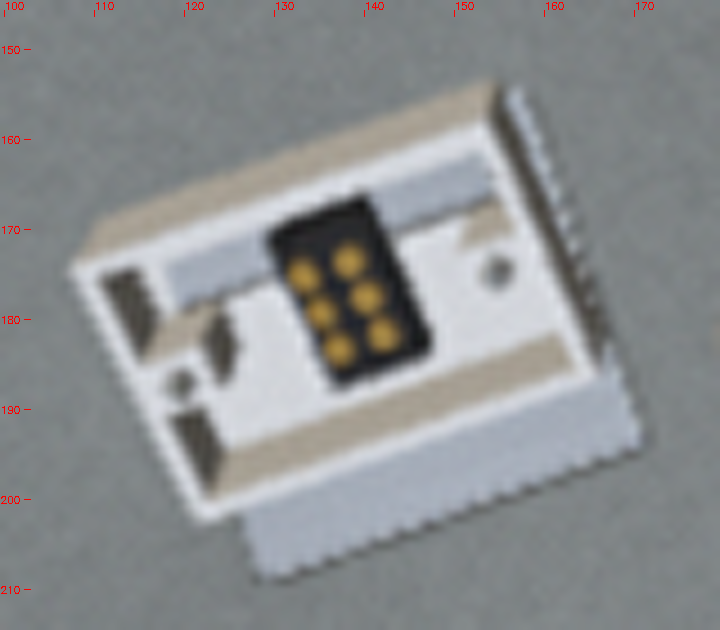

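View pics/c_house_s.png

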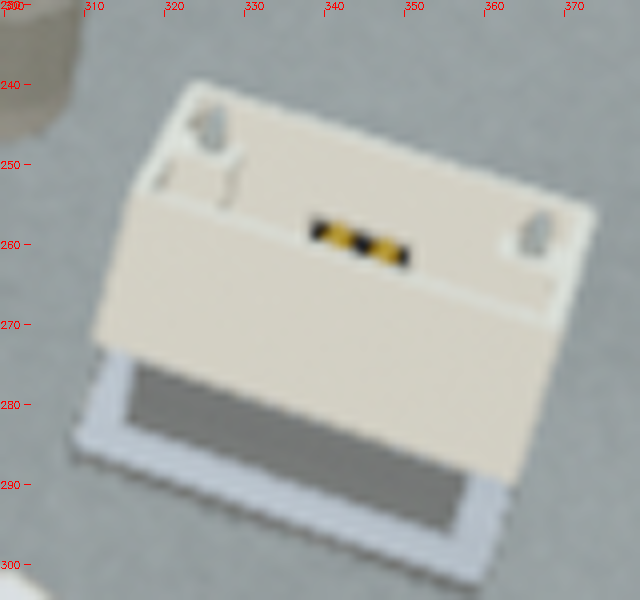

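View pics/c_mid_t.png

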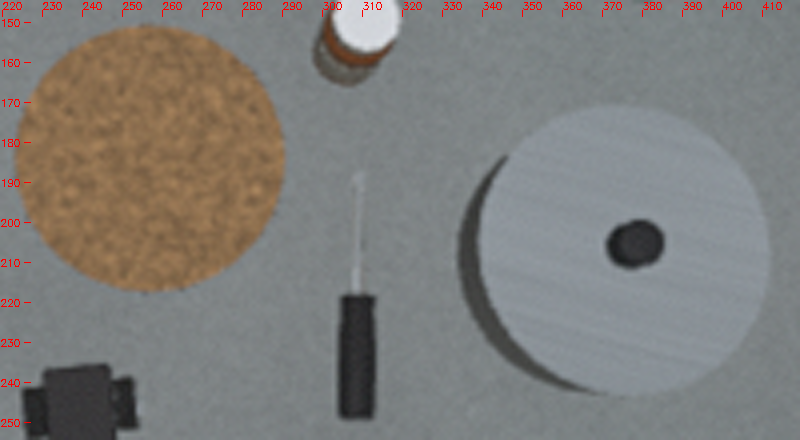

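View pics/c_mid_s.png

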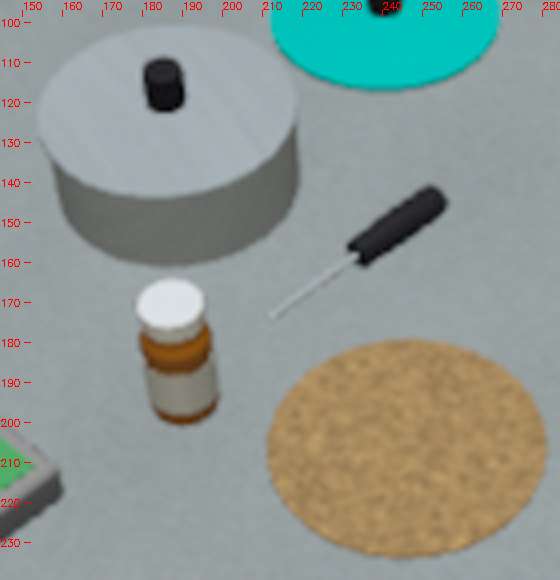

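Run:
```python
from h import *
from scipy.optimize import least_squares
t=load("top0");s=load("scene0")
# mat by colour
for n,c,box in (("top",t,(215,145,300,225)),("scene",s,(205,175,290,240))):
    x0,y0,x1,y1=box; im=cv2.cvtColor(c["color"],cv2.COLOR_RGB2HSV)[y0:y1,x0:x1]
    m=(im[...,1]>80).astype(np.uint8); cs,_=cv2.findContours(m,cv2.RETR_EXTERNAL,cv2.CHAIN_APPROX_NONE)
    k=max(cs,key=cv2.contourArea)[:,0]+[x0,y0]
    w=onplane(c,k,0.004)[:,:2]; (e,ax,_)=cv2.fitEllipse((w*1000).astype(np.float32)); print("mat",n,e,ax)
# lid rim in top, points read from crop
k=np.array([(338.5,197),(341,190),(346,184),(355,176),(365,172),(375,170.7),(385,171.5),(395,176),(403,183),(410,195),(412,206),(410,219),(403,231),(392,240),(378,243),(365,240.5),(350,231),(342,220)])-0.
w=onplane(t,k,0.073)[:,:2]; print("lid top",[np.round(v,1) for v in cv2.fitEllipse((w*1000).astype(np.float32))[:2]])
# knob top both views
print("knob tri", tri([t,s],[(379.5,205),(186,111)]), onplane(t,(379.5,205),.111),onplane(s,(185.8,111),.111))
# housing
def model(p):
    x,y,a=p; zr=R.from_euler('z',a)*R.from_euler('y',-30,degrees=True)
    L=np.array([[.042,.062,0],[.042,-.062,0],[-.042,-.062,0],[-.042,.062,0],[0,.048,.010],[0,-.048,.010]])
    return zr.apply(L)+[x,y,.077]
tu=np.array([(108,174.3),(154,158.4),(166.8,186.2),(122.3,202.3),(119.9,187),(154.8,174.5)])-[.5,.5]
su=np.array([(369.25,270.5),(316.1,253),(323.25,239.75),(374.1,255.75),(367,258),(326,245.5)])-[.5,.5]
f=lambda p:np.r_[(proj(t,model(p))-tu).ravel(),(proj(s,model(p))-su).ravel()]
r=least_squares(f,[.4,.3,.3],loss='soft_l1'); print(r.x,np.degrees(r.x[2])); print(f(r.x).reshape(-1,2).round(1))
for c,u in((t,tu),(s,su)):
    g=lambda p:(proj(c,model(p))-u).ravel(); q=least_squares(g,r.x,loss='soft_l1').x; print(q,abs(g(q)).max())
print(onplane(t,[(189,183),(312,150)],[.15]),onplane(t,[(312,150)],[.1]))
```

```text
mat top (543.701171875, -16.952072143554688) (183.9829559326172, 184.1304473876953)
mat scene (545.3963623046875, -15.09460163116455) (183.18222045898438, 183.93556213378906)
lid top [array([ 470.2, -322.6]), array([188.5, 192.8])]
knob tri (array([ 0.46777275, -0.31915316,  0.11449361]), np.float64(0.0006313129437886201)) [[ 0.46841347 -0.320723    0.111     ]] [[ 0.46541788 -0.32245023  0.111     ]]
[0.54464022 0.29517953 0.34680744] 19.87060279562902
[[ 0.2  0. ]
 [ 0.3 -0.7]
 [ 0.2  0.3]
 [ 0.   0.4]
 [ 0.1  1.1]
 [ 0.6  0.8]
 [ 0.3  1.1]
 [-0.4  1. ]
 [ 0.   0.6]
 [-0.3  0.6]
 [-0.1 -0. ]
 [ 0.4 -0.5]]
[0.545597   0.29579059 0.34632609] 1.0177075289424522
[0.54348697 0.29439092 0.34639377] 0.9756895175727607
[[ 0.52272573  0.1493472   0.15      ]
 [ 0.60131908 -0.15025467  0.15      ]] [[ 0.61423776 -0.1584959   0.1       ]]
```

```bash
cat >> h.py <<'E'
def plan(tp,Rt=None,n=None,vmax=.035,amax=6.):
    """print rows (mm, deg) from the measured pose to the target"""
    from station import bot
    o=bot.sense(); p=o["ee_pos"]; R0=R.from_rotvec(o["orientation"])
    if Rt is None: Rt=R0
    rv=(R0.inv()*Rt).as_rotvec(degrees=True); d=np.array(tp)-p
    n=n or int(max(np.ceil(np.linalg.norm(d)/vmax),np.ceil(np.linalg.norm(rv)/amax),1))
    print("clock %.2f"%o["clock"],"p",p.round(4),"F",o["force"].round(1),"w %.4f"%o["gripper_width"],"q",o["q"].round(2)); print("rows",n,"turn/row",(rv/n).round(3))
    Rk=R0
    for k in range(n):
        print(Rk.inv().apply(d/n).round(4).tolist(),(rv/n).round(2).tolist()); Rk=Rk*R.from_rotvec(rv/n,degrees=True)
    return n
def down(yaw): # tool x at yaw deg, z down
    return R.from_euler('z',yaw,degrees=True)*R.from_euler('x',180,degrees=True)
E
python3 - <<'E'
from h import *
plan([.469,-.321,.20],down(25.6))
E
```

```text
clock 0.15 p [ 0.2376 -0.4958  0.2308] F [0.8 0.9 1.1] w 0.0855 q [-1.28  0.26  0.02  1.33  0.    1.42]
rows 9 turn/row [-0.006 -0.001 -0.   ]
[0.0316, -0.0064, 0.0034] [-0.01, -0.0, -0.0]
[0.0316, -0.0064, 0.0034] [-0.01, -0.0, -0.0]
[0.0316, -0.0064, 0.0034] [-0.01, -0.0, -0.0]
[0.0316, -0.0064, 0.0034] [-0.01, -0.0, -0.0]
[0.0316, -0.0064, 0.0034] [-0.01, -0.0, -0.0]
[0.0316, -0.0064, 0.0034] [-0.01, -0.0, -0.0]
[0.0316, -0.0064, 0.0034] [-0.01, -0.0, -0.0]
[0.0316, -0.0064, 0.0034] [-0.01, -0.0, -0.0]
[0.0316, -0.0064, 0.0034] [-0.01, -0.0, -0.0]
```

>>> step_arm --moves '[0.0316,-0.0064,0.0034,0,0,0,-1,0.0316,-0.0064,0.0034,0,0,0,-1,0.0316,-0.0064,0.0034,0,0,0,-1,0.0316,-0.0064,0.0034,0,0,0,-1,0.0316,-0.0064,0.0034,0,0,0,-1]'

```text
clock: 0.57
ee_pos: [0.3672, -0.3978, 0.2139]
orientation: [-3.063, -0.695, 0.0]
force: [0.5, 0.7, 0.2]
gripper_width: 0.0853
```

>>> step_arm --moves '[0.0316,-0.0064,0.0034,0,0,0,-1,0.0316,-0.0064,0.0034,0,0,0,-1,0.0316,-0.0064,0.0034,0,0,0,-1,0.0316,-0.0064,0.0034,0,0,0,-1,0,0,0,0,0,0,-1]'

```text
clock: 0.98
ee_pos: [0.4723, -0.3178, 0.1996]
orientation: [-3.06, -0.702, -0.001]
force: [-0.6, -0.2, -0.6]
gripper_width: 0.0858
```

Run:
```python
from h import *
from station import snapshot
s=snapshot("wrist"); pickle.dump(s,open("w1.pkl","wb")); cv2.imwrite("pics/w1.png",s["color"][:,:,::-1])
plan([.469,-.321,.085],down(25.6))
print(proj(s,[[.469,-.321,.111],[.469,-.321,.079]]))
```

```text
clock 1.03 p [ 0.4709 -0.3191  0.1999] F [0.3 0.4 0.5] w 0.0857 q [-0.74  0.3   0.    1.27  0.    1.95]
rows 4 turn/row [-0.02   0.003  0.055]
[-0.0006, 0.0003, 0.0287] [-0.02, 0.0, 0.05]
[-0.0006, 0.0003, 0.0287] [-0.02, 0.0, 0.05]
[-0.0006, 0.0002, 0.0287] [-0.02, 0.0, 0.05]
[-0.0006, 0.0002, 0.0287] [-0.02, 0.0, 0.05]
[[255.69194967 206.73741611]
 [255.67014139 195.68126427]]
```

View pics/w1.png

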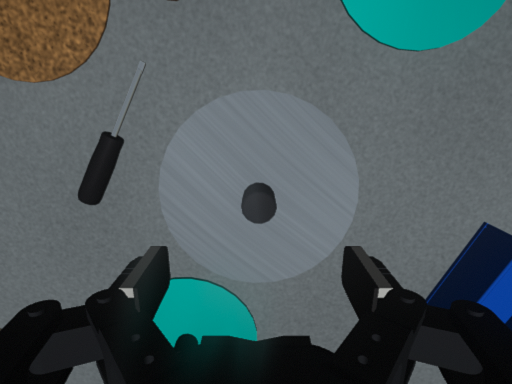

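The wrist view shows the steel lid's knob at (259,208), against a predicted (256,207). The lid is about 2.5 mm further in tool +y, so I correct for that.

>>> step_arm --moves '[0,0.0009,0.0287,0,0,0,-1,0,0.0009,0.0287,0,0,0,-1,0,0.0009,0.0287,0,0,0,-1,0,0,0.0287,0,0,0,-1,0,0,0,0,0,0,-1]'

```text
clock: 1.45
ee_pos: [0.4676, -0.3223, 0.0809]
orientation: [-3.057, -0.693, 0.008]
force: [-1.0, 0.8, -0.1]
gripper_width: 0.0856
```

>>> step_arm --moves '[0,0,0,0,0,0,1,0,0,0,0,0,0,1,0,0,0,0,0,0,1,0,0,0,0,0,0,1,0,0,0,0,0,0,1]'

```text
clock: 1.87
ee_pos: [0.4709, -0.3241, 0.0876]
orientation: [3.062, 0.696, 0.002]
force: [-2.6, 1.5, 7.1]
gripper_width: 0.0282
```

>>> step_arm --moves '[0,0,0,0,0,0,1,0,0,0,0,0,0,1,0,0,0,0,0,0,1,0,0,0,0,0,0,1,0,0,0,0,0,0,1]'

```text
clock: 2.28
ee_pos: [0.4709, -0.3241, 0.0877]
orientation: [3.061, 0.696, 0.002]
force: [-0.4, 0.9, 7.9]
gripper_width: 0.0281
```

Run:
```python
from h import *
plan([.470,-.323,.22],down(25.6))
```

```text
clock 2.28 p [ 0.4709 -0.3241  0.0877] F [-0.4  0.9  7.9] w 0.0281 q [-0.75  0.37 -0.19  1.   -0.    1.95]
rows 4 turn/row [ 0.037 -0.012  0.001]
[-0.0001, -0.0003, -0.0331] [0.04, -0.01, 0.0]
[-0.0001, -0.0003, -0.0331] [0.04, -0.01, 0.0]
[-0.0001, -0.0003, -0.0331] [0.04, -0.01, 0.0]
[-0.0001, -0.0003, -0.0331] [0.04, -0.01, 0.0]
```

>>> step_arm --moves '[0,0,-0.01,0,0,0,1,0,0,-0.02,0,0,0,1,0,0,-0.033,0,0,0,1,0,0,-0.033,0,0,0,1,0,0,-0.033,0,0,0,1]'

```text
clock: 2.7
ee_pos: [0.47, -0.3232, 0.2171]
orientation: [-3.063, -0.696, 0.0]
force: [1.2, -1.4, -1.6]
gripper_width: 0.0285
```

Run:
```python
from h import *
from station import snapshot
s=snapshot("scene"); crop(s,130,40,330,190,4,"s2")
plan([.545,-.016,.22],down(25.6))
```

```text
clock 2.75 p [ 0.4716 -0.3246  0.224 ] F [0.  0.3 3.7] w 0.0280 q [-0.75  0.29  0.05  1.32 -0.    1.95]
rows 10 turn/row [ 0.049 -0.019  0.001]
[0.02, -0.0247, 0.0003] [0.05, -0.02, 0.0]
[0.02, -0.0247, 0.0003] [0.05, -0.02, 0.0]
[0.02, -0.0247, 0.0003] [0.05, -0.02, 0.0]
[0.02, -0.0247, 0.0003] [0.05, -0.02, 0.0]
[0.02, -0.0247, 0.0003] [0.05, -0.02, 0.0]
[0.02, -0.0247, 0.0003] [0.05, -0.02, 0.0]
[0.02, -0.0247, 0.0003] [0.05, -0.02, 0.0]
[0.02, -0.0247, 0.0004] [0.05, -0.02, 0.0]
[0.02, -0.0247, 0.0004] [0.05, -0.02, 0.0]
[0.02, -0.0247, 0.0004] [0.05, -0.02, 0.0]
```

View pics/s2.png

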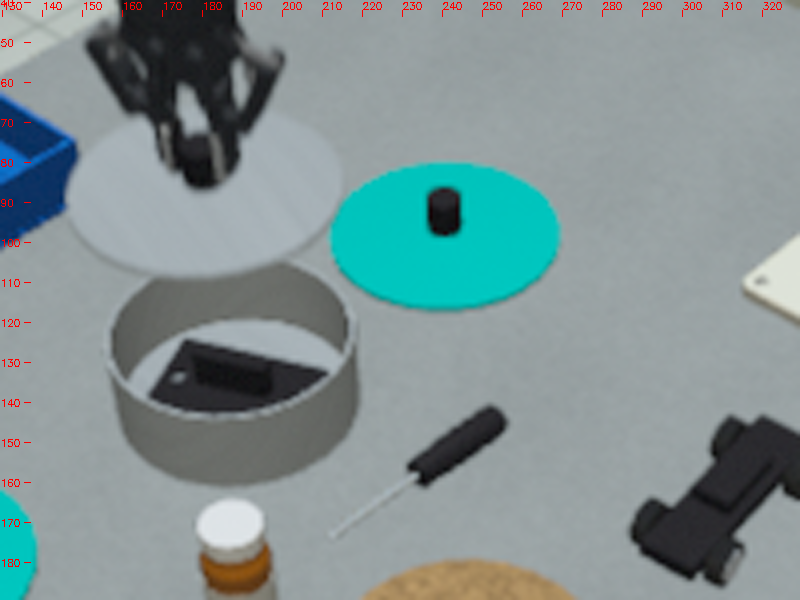

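The lid is lifted by its knob at (180,82), and the pan is open with the cover plate at (189,133). Now I carry the lid to the mat.

>>> step_arm --moves '[0.01,-0.012,0,0,0,0,1,0.02,-0.0247,0,0,0,0,1,0.02,-0.0247,0,0,0,0,1,0.02,-0.0247,0,0,0,0,1,0.02,-0.0247,0,0,0,0,1]'

```text
clock: 3.17
ee_pos: [0.5034, -0.1829, 0.2149]
orientation: [-3.063, -0.695, 0.001]
force: [0.7, -0.3, -2.0]
gripper_width: 0.0281
```

>>> step_arm --moves '[0.02,-0.0247,0,0,0,0,1,0.02,-0.0247,0,0,0,0,1,0.02,-0.0247,0,0,0,0,1,0.02,-0.0247,0,0,0,0,1,0.02,-0.0247,0,0,0,0,1]'

```text
clock: 3.58
ee_pos: [0.5401, -0.0281, 0.2149]
orientation: [-3.063, -0.696, 0.001]
force: [1.4, -0.0, -2.7]
gripper_width: 0.0283
```

>>> step_arm --moves '[0.01,-0.0127,0,0,0,0,1,0,0,0,0,0,0,1,0,0,0,0,0,0,1]'

```text
clock: 3.83
ee_pos: [0.5437, -0.0132, 0.2148]
orientation: [-3.063, -0.7, 0.001]
force: [0.3, -0.2, -2.6]
gripper_width: 0.028
```

Run:
```python
from h import *
from station import snapshot
for n in("scene","wrist","top"):
    s=snapshot(n); pickle.dump(s,open(n+"3.pkl","wb")); cv2.imwrite(f"pics/{n}3.png",s["color"][:,:,::-1])
plan([.545,-.016,.03],down(25.6))
crop(load("scene3"),140,60,340,240,4,"s3")
crop(load("top3"),200,120,430,280,3,"t3")
```

```text
clock 3.98 p [ 0.5438 -0.0151  0.2149] F [-0.1 -0.3 -2. ] w 0.0285 q [-0.18  0.25 -0.03  1.29 -0.    2.51]
rows 6 turn/row [ 0.001  0.003 -0.007]
[0.0001, 0.0002, 0.0308] [0.0, 0.0, -0.01]
[0.0001, 0.0002, 0.0308] [0.0, 0.0, -0.01]
[0.0001, 0.0002, 0.0308] [0.0, 0.0, -0.01]
[0.0001, 0.0002, 0.0308] [0.0, 0.0, -0.01]
[0.0001, 0.0002, 0.0308] [0.0, 0.0, -0.01]
[0.0001, 0.0002, 0.0308] [0.0, 0.0, -0.01]
```

View pics/s3.png

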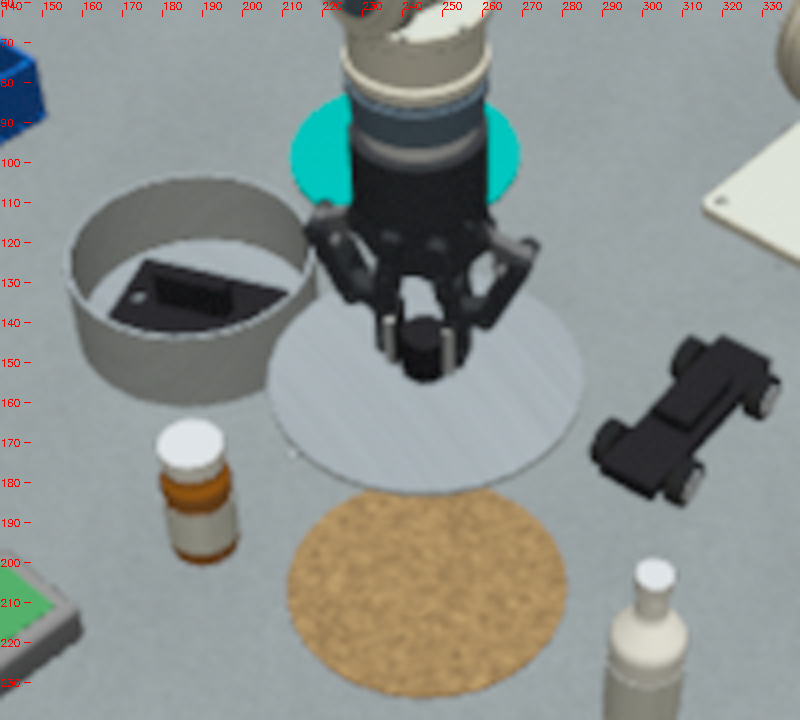

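View pics/wrist3.png

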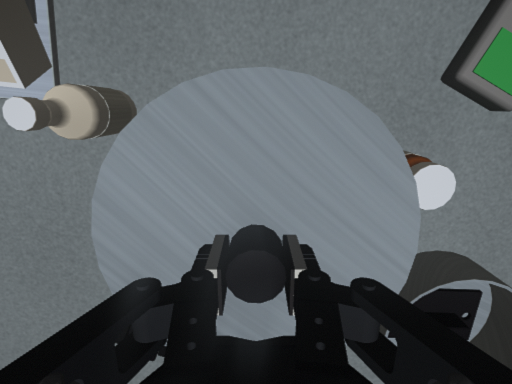

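View pics/t3.png

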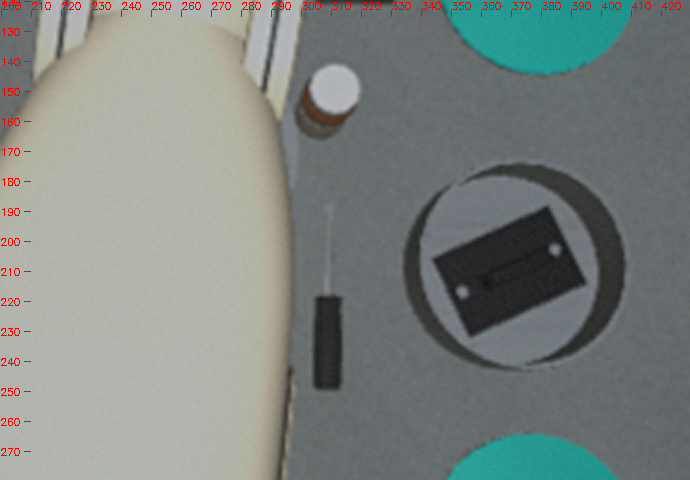

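Run:
```python
from h import *
s=load("wrist3"); t=load("scene3")
c=np.array([.5438,-.0151,.2149-.0237+.0095])
a=np.linspace(0,2*np.pi,721)
P=c+.095*np.c_[np.cos(a),np.sin(a),0*a]
for v in(s,t):
    u=proj(v,P); print("left",u[u[:,0].argmin()],"right",u[u[:,0].argmax()],"top",u[u[:,1].argmin()],"bot",u[u[:,1].argmax()])
```

```text
left [ 89.61664772 217.02910457] right [419.90705249 216.38992234] top [255.32291496  64.22868971] bot [254.56289387 369.74102708]
left [205.61387263 155.24646438] right [284.98261576 154.43713773] top [246.05878181 126.74564285] bot [244.50273581 182.92114902]
```

>>> step_arm --moves '[0,0.0005,0.02,0,0,0,1,0,0.0005,0.035,0,0,0,1,0,0,0.035,0,0,0,1,0,0,0.035,0,0,0,1,0,0,0.02,0,0,0,1]'

```text
clock: 4.4
ee_pos: [0.5426, -0.0163, 0.0666]
orientation: [-3.063, -0.693, 0.005]
force: [-0.1, 0.6, -2.4]
gripper_width: 0.0281
```

>>> step_arm --moves '[0,0,0.012,0,0,0,1,0,0,0.01,0,0,0,1,0,0,0.006,0,0,0,1,0,0,0.004,0,0,0,1,0,0,0,0,0,0,1]'

```text
clock: 4.82
ee_pos: [0.5445, -0.0157, 0.0377]
orientation: [-3.064, -0.695, 0.0]
force: [0.3, 0.1, -1.9]
gripper_width: 0.0281
```

Run:
```python
from h import *
plan([.5445,-.016,.0277],down(25.6))
```

```text
clock 4.82 p [ 0.5445 -0.0157  0.0377] F [ 0.3  0.1 -1.9] w 0.0281 q [-0.18  0.38 -0.33  0.86 -0.    2.51]
rows 1 turn/row [-0.003  0.007 -0.035]
[-0.0001, 0.0003, 0.01] [-0.0, 0.01, -0.03]
```

>>> step_arm --moves '[0,0,0.003,0,0,0,1,0,0,0.003,0,0,0,1,0,0,0.002,0,0,0,1,0,0,0.001,0,0,0,1,0,0,0,0,0,0,1]'

```text
clock: 5.23
ee_pos: [0.5444, -0.0153, 0.0288]
orientation: [3.063, 0.696, -0.0]
force: [-0.3, -0.4, -3.0]
gripper_width: 0.0279
```

>>> step_arm --moves '[0,0,0.001,0,0,0,1,0,0,0.001,0,0,0,1,0,0,0,0,0,0,1]'

```text
clock: 5.48
ee_pos: [0.5447, -0.0153, 0.0277]
orientation: [3.063, 0.696, 0.001]
force: [-2.4, 0.4, 6.3]
gripper_width: 0.0279
```

Force now reads +6.3 N upward against about -2.5 N of hanging weight, so the lid is down. I release it.

>>> step_arm --moves '[0,0,0,0,0,0,-1,0,0,0,0,0,0,-1,0,0,0,0,0,0,-1,0,0,0,0,0,0,-1,0,0,0,0,0,0,-1]'

```text
clock: 5.9
ee_pos: [0.5445, -0.0154, 0.0268]
orientation: [3.064, 0.696, -0.0]
force: [0.7, 0.0, 0.1]
gripper_width: 0.0854
```

>>> step_arm --moves '[0,0,-0.015,0,0,0,-1,0,0,-0.035,0,0,0,-1,0,0,-0.035,0,0,0,-1,0,0,-0.035,0,0,0,-1,0,0,-0.035,0,0,0,-1]'

```text
clock: 6.32
ee_pos: [0.5441, -0.0153, 0.1835]
orientation: [-3.063, -0.696, 0.0]
force: [1.2, -0.0, 0.7]
gripper_width: 0.0852
```

Run:
```python
from h import *
t=load("top3")
# cover holes in top3 crop (f=3, offset 200,120): read
crop(t,330,170,415,245,9,"cov_t"); s=load("scene3"); crop(s,150,95,225,170,8,"cov_s")
```

```text
(no output)
```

View pics/cov_t.png

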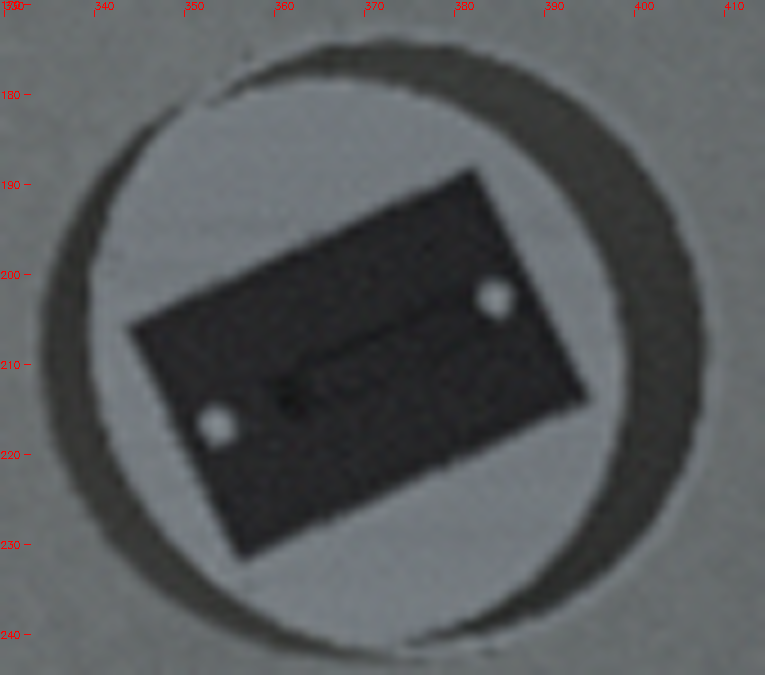

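View pics/cov_s.png

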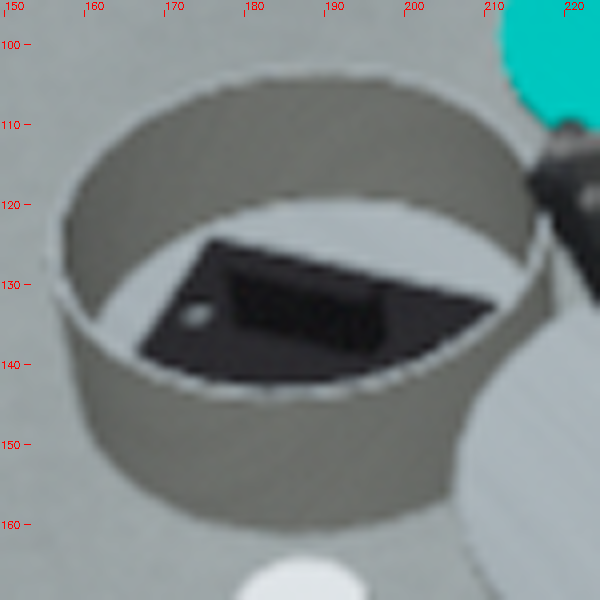

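Run:
```python
from h import *
t=load("top3")
c=onplane(t,np.array([(343.9,205.8),(382.1,188.2),(394.7,214.2),(356.5,231.7)])-.5,.011); h=onplane(t,np.array([(353.6,216.7),(384.4,202.8)])-.5,.009)
print(c.mean(0),h.mean(0),np.linalg.norm(c[1]-c[0]),np.linalg.norm(c[2]-c[1]),np.linalg.norm(h[1]-h[0]))
for d in(c[1]-c[0],c[2]-c[3],h[1]-h[0]): print(np.degrees(np.arctan2(d[1],d[0])))
```

```text
[ 0.46737646 -0.32430669  0.011     ] [ 0.46799266 -0.32413348  0.009     ] 0.11880724599989251 0.07891070616396685 0.09514292201745185
-66.1696658698956
-66.56740256714882
-66.73976695268138
```

Run:
```python
from h import *
plan([.4678,-.3242,.20],down(113.5),n=15)
```

```text
clock 6.32 p [ 0.5441 -0.0153  0.1835] F [ 1.2 -0.   0.7] w 0.0852 q [-0.18  0.27 -0.09  1.21 -0.    2.51]
rows 15 turn/row [-1.00e-03  0.00e+00 -5.86e+00]
[-0.0135, 0.0164, -0.0011] [-0.0, 0.0, -5.86]
[-0.0151, 0.0149, -0.0011] [-0.0, 0.0, -5.86]
[-0.0165, 0.0133, -0.0011] [-0.0, 0.0, -5.86]
[-0.0178, 0.0115, -0.0011] [-0.0, 0.0, -5.86]
[-0.0189, 0.0097, -0.0011] [-0.0, 0.0, -5.86]
[-0.0198, 0.0077, -0.0011] [-0.0, 0.0, -5.86]
[-0.0205, 0.0056, -0.0011] [-0.0, 0.0, -5.86]
[-0.0209, 0.0035, -0.0011] [-0.0, 0.0, -5.86]
[-0.0212, 0.0013, -0.0011] [-0.0, 0.0, -5.86]
[-0.0212, -0.0008, -0.0011] [-0.0, 0.0, -5.86]
[-0.021, -0.003, -0.0011] [-0.0, 0.0, -5.86]
[-0.0206, -0.0051, -0.0011] [-0.0, 0.0, -5.86]
[-0.02, -0.0072, -0.0011] [-0.0, 0.0, -5.86]
[-0.0191, -0.0092, -0.0011] [-0.0, 0.0, -5.86]
[-0.0181, -0.0111, -0.0011] [-0.0, 0.0, -5.86]
```

>>> step_arm --moves '[-0.0135,0.0164,-0.0011,0,0,-5.86,-1,-0.0151,0.0149,-0.0011,0,0,-5.86,-1,-0.0165,0.0133,-0.0011,0,0,-5.86,-1,-0.0178,0.0115,-0.0011,0,0,-5.86,-1,-0.0189,0.0097,-0.0011,0,0,-5.86,-1]'

```text
clock: 6.73
ee_pos: [0.5187, -0.1192, 0.1875]
orientation: [2.784, 1.456, 0.0]
force: [1.1, 1.1, 0.3]
gripper_width: 0.0855
```

>>> step_arm --moves '[-0.0198,0.0077,-0.0011,0,0,-5.86,-1,-0.0205,0.0056,-0.0011,0,0,-5.86,-1,-0.0209,0.0035,-0.0011,0,0,-5.86,-1,-0.0212,0.0013,-0.0011,0,0,-5.86,-1,-0.0212,-0.0008,-0.0011,0,0,-5.86,-1]'

```text
clock: 7.15
ee_pos: [0.4932, -0.2223, 0.1929]
orientation: [-2.326, -2.112, -0.0]
force: [0.7, -0.5, 0.1]
gripper_width: 0.0853
```

>>> step_arm --moves '[-0.021,-0.003,-0.0011,0,0,-5.86,-1,-0.0206,-0.0051,-0.0011,0,0,-5.86,-1,-0.02,-0.0072,-0.0011,0,0,-5.86,-1,-0.0191,-0.0092,-0.0011,0,0,-5.86,-1,-0.0181,-0.0111,-0.0011,0,0,-5.86,-1]'

```text
clock: 7.57
ee_pos: [0.4677, -0.3254, 0.1984]
orientation: [-1.716, -2.631, -0.0]
force: [0.3, 0.4, 0.6]
gripper_width: 0.0853
```

>>> step_arm --moves '[0,0,0,0,0,0,-1,0,0,0,0,0,0,-1]'

```text
clock: 7.73
ee_pos: [0.4677, -0.3251, 0.198]
orientation: [-1.726, -2.624, -0.0]
force: [-0.1, -0.8, -0.2]
gripper_width: 0.085
```

Run:
```python
from h import *
from station import snapshot
for n in("wrist","top","scene"):
    s=snapshot(n); pickle.dump(s,open(n+"4.pkl","wb")); cv2.imwrite(f"pics/{n}4.png",s["color"][:,:,::-1])
plan([.4678,-.3242,.016],down(113.5))
s=load("wrist4"); Rr=R.from_euler('z',113.5,degrees=True)
L=np.array([[-.06,-.04,.006],[.06,-.04,.006],[.06,.04,.006],[-.06,.04,.006],[.048,0,.006],[-.048,0,.006],[-.03,0,.038],[.03,0,.038]])
print(proj(s,Rr.apply(L)+[.4678,-.3242,.005]).round(1))
crop(s,130,60,390,270,3,"w4c")
```

```text
clock 7.88 p [ 0.4681 -0.3236  0.1983] F [ 0.2  0.8 -0.5] w 0.0854 q [-0.75  0.3  -0.    1.27  0.    0.41]
rows 6 turn/row [-0.    -0.005 -0.01 ]
[-0.0001, -0.0001, 0.0304] [-0.0, -0.0, -0.01]
[-0.0001, -0.0001, 0.0304] [-0.0, -0.0, -0.01]
[-0.0001, -0.0001, 0.0304] [-0.0, -0.0, -0.01]
[-0.0001, -0.0001, 0.0304] [-0.0, -0.0, -0.01]
[-0.0001, -0.0001, 0.0304] [-0.0, -0.0, -0.01]
[-0.0001, -0.0001, 0.0304] [-0.0, -0.0, -0.01]
[[287.9 220.9]
 [291.1 117.6]
 [217.3 117.8]
 [221.3 221.1]
 [254.2 129. ]
 [254.6 211.6]
 [254.5 205.9]
 [254.2 149.6]]
```

View pics/w4c.png

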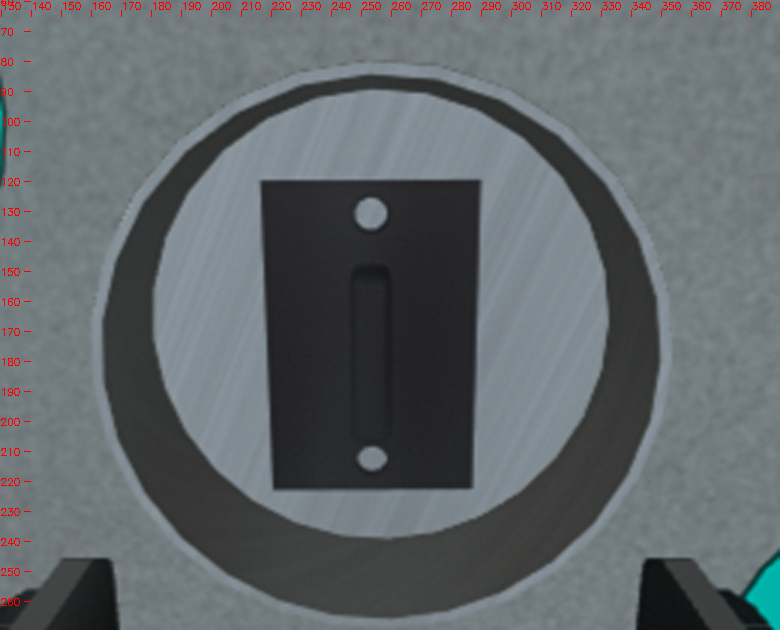

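View pics/top4.png

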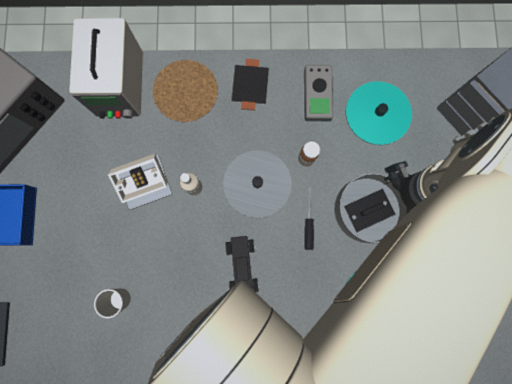

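The lid at (258,184) is concentric with the mat. The plate lies in the pan aligned with the tool, rib centred at about x=254 in the wrist view. I descend.

>>> step_arm --moves '[-0.0005,-0.0003,0.03,0,0,0,-1,-0.0005,-0.0003,0.035,0,0,0,-1,0,0,0.035,0,0,0,-1,0,0,0.03,0,0,0,-1,0,0,0.02,0,0,0,-1]'

```text
clock: 8.3
ee_pos: [0.4673, -0.3236, 0.0457]
orientation: [-1.721, -2.625, -0.001]
force: [-0.7, 0.7, -0.2]
gripper_width: 0.0849
```

>>> step_arm --moves '[0,0,0.014,0,0,0,-1,0,0,0.01,0,0,0,-1,0,0,0.006,0,0,0,-1,0,0,0,0,0,0,-1]'

```text
clock: 8.63
ee_pos: [0.4678, -0.3248, 0.0177]
orientation: [-1.722, -2.626, -0.0]
force: [-0.4, -1.1, 0.1]
gripper_width: 0.0855
```

>>> step_arm --moves '[0,0,0,0,0,0,1,0,0,0,0,0,0,1,0,0,0,0,0,0,1,0,0,0,0,0,0,1,0,0,0,0,0,0,1]'

```text
clock: 9.05
ee_pos: [0.4681, -0.3257, 0.0189]
orientation: [1.722, 2.626, -0.0]
force: [-0.9, 1.0, -0.6]
gripper_width: 0.0253
```

>>> step_arm --moves '[0,0,0,0,0,0,1,0,0,0,0,0,0,1,0,0,0,0,0,0,1,0,0,0,0,0,0,1,0,0,0,0,0,0,1]'

```text
clock: 9.47
ee_pos: [0.4681, -0.3258, 0.0189]
orientation: [1.722, 2.626, -0.0]
force: [-1.9, 0.4, 6.3]
gripper_width: 0.0133
```

>>> step_arm --moves '[0,0,-0.01,0,0,0,1,0,0,-0.02,0,0,0,1,0,0,-0.035,0,0,0,1,0,0,-0.035,0,0,0,1,0,0,-0.035,0,0,0,1]'

```text
clock: 9.88
ee_pos: [0.4675, -0.3251, 0.1551]
orientation: [-1.722, -2.626, -0.0]
force: [0.6, -1.2, -2.3]
gripper_width: 0.0129
```

>>> step_arm --moves '[0,0,-0.035,0,0,0,1,0,0,-0.02,0,0,0,1,0,0,0,0,0,0,1,0,0,0,0,0,0,1]'

```text
clock: 10.22
ee_pos: [0.4681, -0.3257, 0.2095]
orientation: [1.721, 2.626, -0.0]
force: [0.1, 0.1, -2.2]
gripper_width: 0.0127
```

Run:
```python
from h import *
from station import snapshot,bot
for n in("wrist","scene","top"):
    s=snapshot(n); pickle.dump(s,open(n+"5.pkl","wb")); cv2.imwrite(f"pics/{n}5.png",s["color"][:,:,::-1])
crop(load("scene5"),110,20,280,165,4,"s5")
o=bot.sense();print(o)
s=load("wrist5");R0=R.from_rotvec(o["orientation"])
# cover in tool frame: x same, z opp; tcp at cover z .0139
L=np.array([[-.06,-.04,.006],[.06,-.04,.006],[.06,.04,.006],[-.06,.04,.006],[.048,0,.006],[-.048,0,.006],[-.03,0,.038],[.03,0,.038]])
P=R0.apply((L-[0,0,.0139])*[1,-1,-1])+o["ee_pos"]
print(proj(s,P).round(1))
```

```text
{'clock': 10.3667, 'q': array([-7.55062463e-01,  3.01064100e-01,  1.91971233e-02,  1.29171016e+00,
        4.97413261e-06,  4.05621038e-01]), 'qd': array([ 0.0002148 ,  0.00697404,  0.00063064,  0.0025316 , -0.00066522,
       -0.00068664]), 'joint_torque': array([ 4.81953984e-02, -6.07393384e+01,  3.54722965e+01,  3.65821389e-02,
        1.24763439e-03,  4.67348946e-05]), 'ee_pos': array([ 0.46733552, -0.32500713,  0.2068521 ]), 'orientation': array([-1.72106484e+00, -2.62494691e+00, -7.66343904e-04]), 'force': array([ 0.17107518,  0.70699969, -2.11558288]), 'torque': array([0.00670853, 0.03717397, 0.01343128]), 'gripper_width': 0.01319659136966485}
[[316.1 325. ]
 [330.4 129.8]
 [172.9 129.9]
 [188.6 325.3]
 [251.8 153.4]
 [252.4 309. ]
 [251.8 321.2]
 [251.3 206.3]]
```

View pics/wrist5.png

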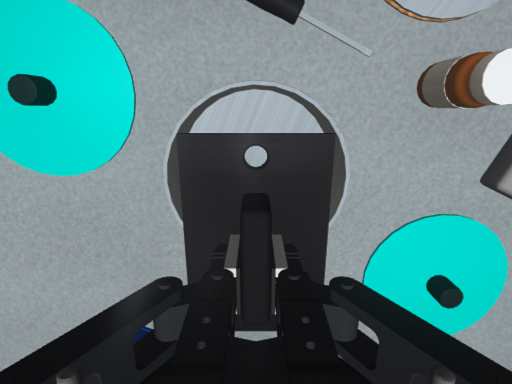

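View pics/s5.png

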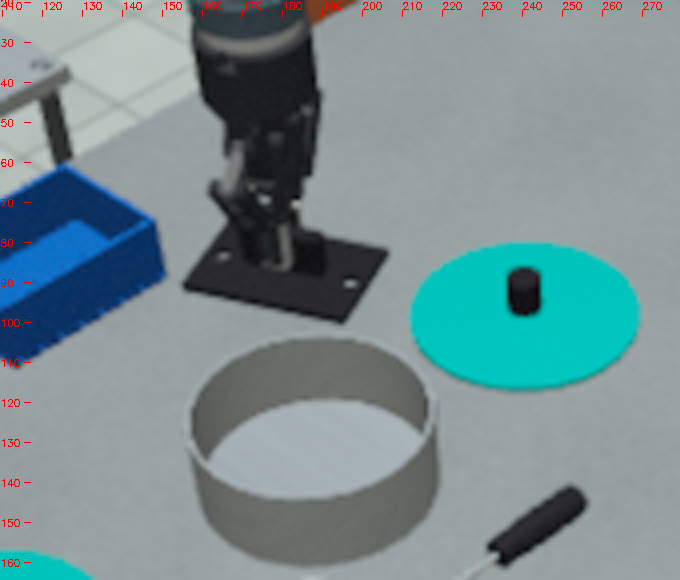

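The plate is held and the pan is empty, with the plate's near hole at (256,155) in the wrist view. I carry it high over the bottle to a tilted hover in front of the box.

```bash
cat >> h.py <<'E'
H=np.array([.5446,.2952,.077]); HY=19.87
def house(yaw=HY): return R.from_euler('z',yaw,degrees=True)*R.from_euler('y',-30,degrees=True)
def seat(d,dx=0,dy=0,yaw=HY,g=.0139,H=H):
    """tool pose with cover d above rim, shifted dx up slope, dy along level"""
    h=house(yaw).as_matrix(); M=np.c_[h[:,1],np.cross(-h[:,2],h[:,1]),-h[:,2]]
    return H+h@np.array([dx,dy,d+g]), R.from_matrix(M)
E
python3 - <<'E'
from h import *
p,Rt=seat(.06); print(p)
plan([.47,.275,.25],Rt,n=20)
E
```

```text
[0.50984977 0.28264117 0.14099928]
clock 10.37 p [ 0.4673 -0.325   0.2069] F [ 0.2  0.7 -2.1] w 0.0132 q [-0.76  0.3   0.02  1.29  0.    0.41]
rows 20 turn/row [-1.503 -0.055  0.175]
[0.0275, 0.0121, -0.0021] [-1.5, -0.05, 0.18]
[0.0275, 0.012, -0.0018] [-1.5, -0.05, 0.18]
[0.0275, 0.012, -0.0015] [-1.5, -0.05, 0.18]
[0.0276, 0.012, -0.0012] [-1.5, -0.05, 0.18]
[0.0276, 0.0119, -0.0009] [-1.5, -0.05, 0.18]
[0.0276, 0.0118, -0.0007] [-1.5, -0.05, 0.18]
[0.0277, 0.0118, -0.0004] [-1.5, -0.05, 0.18]
[0.0277, 0.0117, -0.0001] [-1.5, -0.05, 0.18]
[0.0277, 0.0116, 0.0002] [-1.5, -0.05, 0.18]
[0.0278, 0.0115, 0.0005] [-1.5, -0.05, 0.18]
[0.0278, 0.0114, 0.0007] [-1.5, -0.05, 0.18]
[0.0279, 0.0113, 0.001] [-1.5, -0.05, 0.18]
[0.0279, 0.0112, 0.0013] [-1.5, -0.05, 0.18]
[0.0279, 0.0111, 0.0015] [-1.5, -0.05, 0.18]
[0.028, 0.0109, 0.0018] [-1.5, -0.05, 0.18]
[0.028, 0.0108, 0.0021] [-1.5, -0.05, 0.18]
[0.028, 0.0107, 0.0023] [-1.5, -0.05, 0.18]
[0.0281, 0.0105, 0.0026] [-1.5, -0.05, 0.18]
[0.0281, 0.0104, 0.0028] [-1.5, -0.05, 0.18]
[0.0281, 0.0102, 0.0031] [-1.5, -0.05, 0.18]
```

>>> step_arm --moves '[0.0275,0.0121,-0.003,-1.5,-0.05,0.18,1,0.0275,0.012,-0.003,-1.5,-0.05,0.18,1,0.0275,0.012,-0.002,-1.5,-0.05,0.18,1,0.0276,0.012,-0.0015,-1.5,-0.05,0.18,1,0.0276,0.0119,-0.001,-1.5,-0.05,0.18,1]'

```text
clock: 10.78
ee_pos: [0.4677, -0.1739, 0.2203]
orientation: [1.701, 2.549, 0.166]
force: [-0.9, -0.7, -0.8]
gripper_width: 0.0128
```

>>> step_arm --moves '[0.0276,0.0118,-0.0007,-1.5,-0.05,0.18,1,0.0277,0.0118,-0.0004,-1.5,-0.05,0.18,1,0.0277,0.0117,-0.0001,-1.5,-0.05,0.18,1,0.0277,0.0116,0.0002,-1.5,-0.05,0.18,1,0.0278,0.0115,0.0005,-1.5,-0.05,0.18,1]'

```text
clock: 11.2
ee_pos: [0.4683, -0.024, 0.231]
orientation: [1.672, 2.462, 0.321]
force: [-0.2, -0.5, -1.3]
gripper_width: 0.0128
```

>>> step_arm --moves '[0.0278,0.0114,0.0007,-1.5,-0.05,0.18,1,0.0279,0.0113,0.001,-1.5,-0.05,0.18,1,0.0279,0.0112,0.0013,-1.5,-0.05,0.18,1,0.0279,0.0111,0.0015,-1.5,-0.05,0.18,1,0.028,0.0109,0.0018,-1.5,-0.05,0.18,1]'

```text
clock: 11.62
ee_pos: [0.4689, 0.1258, 0.2417]
orientation: [1.637, 2.37, 0.468]
force: [0.7, -0.7, -1.1]
gripper_width: 0.0128
```

>>> step_arm --moves '[0.028,0.0108,0.0021,-1.5,-0.05,0.18,1,0.028,0.0107,0.0023,-1.5,-0.05,0.18,1,0.0281,0.0105,0.0026,-1.5,-0.05,0.18,1,0.0281,0.0104,0.0028,-1.5,-0.05,0.18,1,0.0281,0.0102,0.0031,-1.5,-0.05,0.18,1]'

```text
clock: 12.03
ee_pos: [0.4698, 0.2757, 0.2522]
orientation: [1.597, 2.273, 0.607]
force: [1.4, -0.5, -2.0]
gripper_width: 0.0126
```

Run:
```python
from h import *
p,Rt=seat(.035)
plan(p,Rt)
```

```text
clock 12.03 p [0.4698 0.2757 0.2522] F [ 1.4 -0.5 -2. ] w 0.0126 q [ 0.39 -0.07 -0.44  0.68 -0.02  1.61]
rows 5 turn/row [-0.012  0.01  -0.01 ]
[-0.0014, -0.0042, 0.0283] [-0.01, 0.01, -0.01]
[-0.0014, -0.0042, 0.0283] [-0.01, 0.01, -0.01]
[-0.0014, -0.0042, 0.0283] [-0.01, 0.01, -0.01]
[-0.0014, -0.0042, 0.0283] [-0.01, 0.01, -0.01]
[-0.0014, -0.0042, 0.0283] [-0.01, 0.01, -0.01]
```

>>> step_arm --moves '[-0.0014,-0.0042,0.0283,0,0,0,1,-0.0014,-0.0042,0.0283,0,0,0,1,-0.0014,-0.0042,0.0283,0,0,0,1,-0.0014,-0.0042,0.0283,0,0,0,1,-0.0014,-0.0042,0.02,0,0,0,1]'

```text
clock: 12.45
ee_pos: [0.5177, 0.2839, 0.1237]
orientation: [1.598, 2.275, 0.603]
force: [-0.9, 0.4, -1.7]
gripper_width: 0.013
```

>>> step_arm --moves '[0,0,0,0,0,0,1,0,0,0,0,0,0,1]'

```text
clock: 12.62
ee_pos: [0.5177, 0.2837, 0.1256]
orientation: [1.599, 2.275, 0.603]
force: [-1.0, 0.1, -0.5]
gripper_width: 0.0127
```

Run:
```python
from h import *
from station import snapshot,bot
for n in("wrist","scene","top"):
    s=snapshot(n); pickle.dump(s,open(n+"6.pkl","wb")); cv2.imwrite(f"pics/{n}6.png",s["color"][:,:,::-1])
crop(load("scene6"),290,200,390,300,7,"s6")
p,Rt=seat(.035)
plan(p,Rt)
```

```text
clock 12.77 p [0.5191 0.2844 0.1292] F [-0.2 -1.2 -1.3] w 0.0127 q [ 0.36  0.11 -0.6   0.34 -0.01  1.59]
rows 1 turn/row [ 0.1    0.058 -0.04 ]
[0.0015, -0.0021, 0.0101] [0.1, 0.06, -0.04]
```

View pics/wrist6.png

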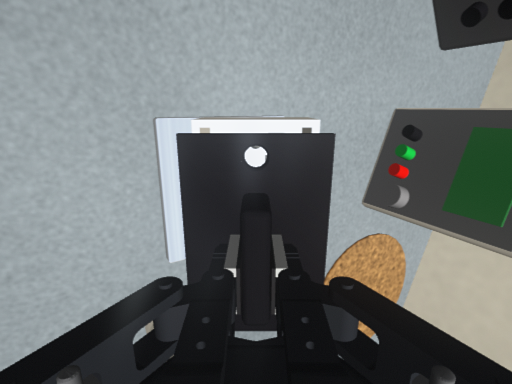

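View pics/s6.png

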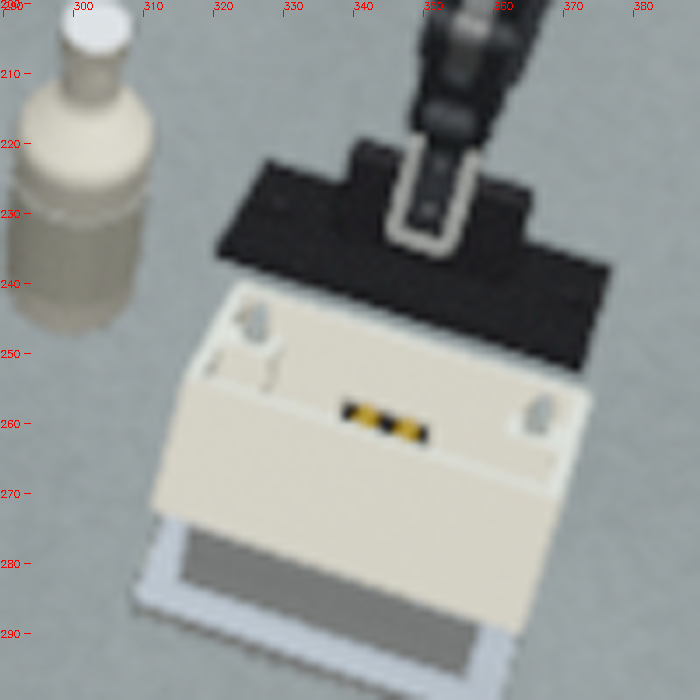

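View pics/top6.png

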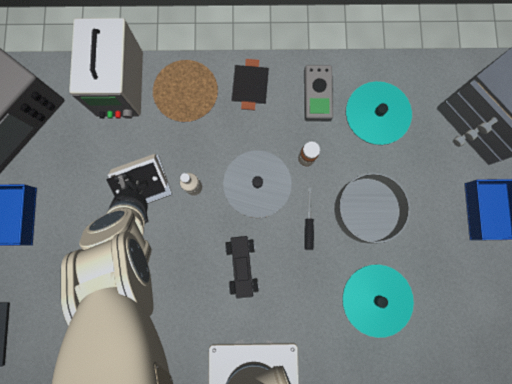

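Run:
```python
from h import *
crop(load("top6"),95,145,180,215,9,"t6"); crop(load("wrist6"),150,100,350,170,4,"w6c")
```

```text
(no output)
```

View pics/t6.png

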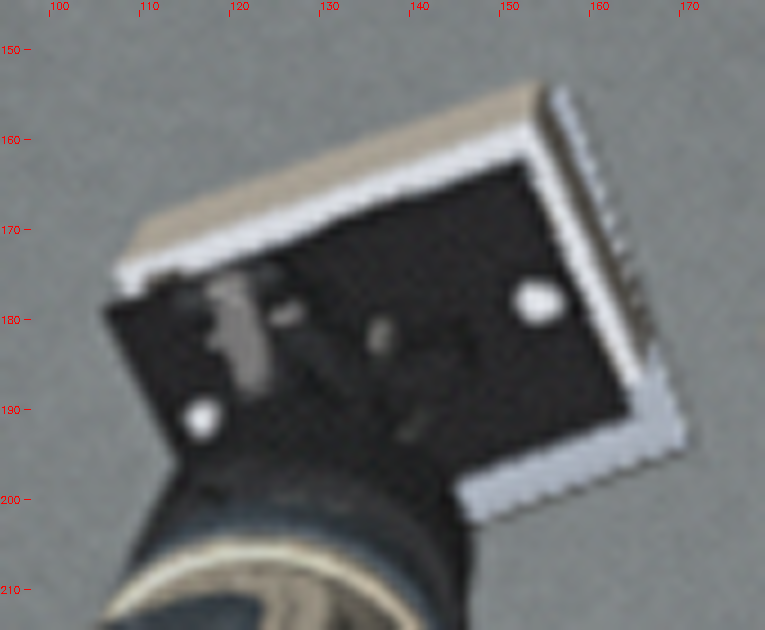

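View pics/w6c.png

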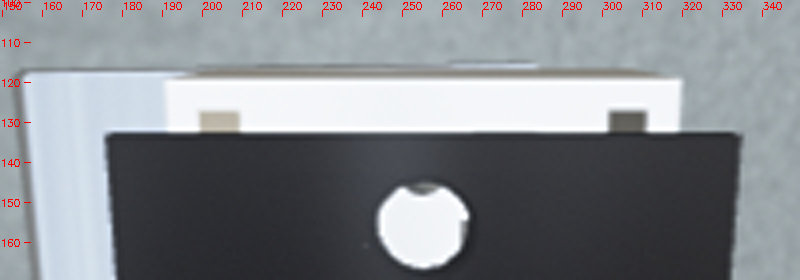

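```bash
cat > rel.py <<'E'
from h import *
from scipy.optimize import least_squares
HC=np.array([[.042,.062,0],[.042,-.062,0],[-.042,-.062,0],[-.042,.062,0],[0,.048,.010],[0,-.048,.010]])
tu=np.array([(108,174.3),(154,158.4),(166.8,186.2),(122.3,202.3),(119.9,187),(154.8,174.5)])-.5
su=np.array([(369.25,270.5),(316.1,253),(323.25,239.75),(374.1,255.75),(367,258),(326,245.5)])-.5
def fit(t,s,pt,ut,ps,us):
    # params: yaw, house xy per camera, plate dx,dy,d,yaw
    def f(p,full=False):
        h=house(np.degrees(p[0])); pl=h*R.from_euler('z',p[8]); off=h.apply(p[5:8]); out=[]
        for c,hp,u,L,v in((t,p[1:3],tu,pt,ut),(s,p[3:5],su,ps,us)):
            H=np.r_[hp,.077]; out+= [proj(c,h.apply(HC)+H)-u, proj(c,pl.apply(L)+H+off)-v]
        return out if full else np.r_[np.vstack(out).ravel(),(p[8])*30]
    r=least_squares(f,[.347,.545,.295,.545,.295,0,0,.04,0],loss='soft_l1')
    print("yaw",np.degrees(r.x[0]),"H",r.x[1:5].round(4),"plate dx,dy,d mm",(r.x[5:8]*1000).round(1),"yaw",np.degrees(r.x[8]).round(2))
    for o in f(r.x,True): print(o.round(1).tolist())
    return r.x
E
python3 - <<'E'
from rel import *
ut=np.array([(116.9,190.9),(154.4,178.1),(152.6,162.3),(164.7,190.6),(106.3,179.2)])
pt=np.array([[0,.048,.003],[0,-.048,.003],[.04,-.06,.006],[-.04,-.06,.006],[.04,.06,.006]])
us=np.array([(327.6,222.4),(320.2,235.9),(373.1,252.8),(376.9,237.4)])
ps=np.array([[-.04,-.06,.006],[.04,-.06,0],[.04,.06,0],[-.04,.06,.006]])
fit(load("top6"),load("scene6"),pt,ut,ps,us)
from station import bot
o=bot.sense(); h=house(); print("kin", (h.inv().apply(o["ee_pos"]-H)*1000).round(1),o["ee_pos"])
E
```

```text
yaw 19.849733520266884 H [0.5457 0.2957 0.5434 0.2944] plate dx,dy,d mm [ 1.1 -1.4 42.4] yaw -0.09
[[-0.0, -0.4], [0.1, -1.1], [-0.0, -0.1], [-0.1, 0.0], [-0.1, 0.7], [0.4, 0.4]]
[[0.7, 0.4], [-0.1, -0.1], [-0.2, -0.0], [0.3, 0.2], [-0.8, -0.2]]
[[0.3, 0.5], [-0.3, 0.5], [0.1, 0.1], [-0.2, 0.1], [-0.1, -0.6], [0.5, -1.0]]
[[-0.0, -0.5], [-0.3, 0.4], [-0.4, 0.3], [0.5, -0.1]]
kin [ 2.1 -1.5 59. ] [0.51907964 0.28437793 0.12917127]
```

Joint fit of both fixed cameras puts the plate 42 mm above the rim, +1.1 mm up-slope and -1.4 mm along the level side, with yaw fine. I correct that, go down to just above the pin tips (14 mm), then look again.

>>> step_arm --moves '[0.0014,-0.0008,0.008,0,0,0,1,0,0,0.008,0,0,0,1,0,0,0.006,0,0,0,1,0,0,0.003,0,0,0,1,0,0,0,0,0,0,1]'

```text
clock: 13.18
ee_pos: [0.5295, 0.2895, 0.1048]
orientation: [1.597, 2.273, 0.607]
force: [0.5, -0.2, -1.6]
gripper_width: 0.0129
```

Run:
```python
from h import *
from station import snapshot,bot
for n in("wrist","scene","top"):
    print((house().inv().apply(bot.sense()["ee_pos"]-H)*1000).round(1))
    s=snapshot(n); pickle.dump(s,open(n+"7.pkl","wb")); cv2.imwrite(f"pics/{n}7.png",s["color"][:,:,::-1])
crop(load("scene7"),305,205,390,285,9,"s7"); crop(load("top7"),95,145,180,215,9,"t7"); crop(load("wrist7"),150,100,350,180,4,"w7c")
```

```text
[-0.1 -0.2 32.1]
[ 0.  -0.2 32.5]
[ 0.3 -0.2 32.7]
```

View pics/s7.png

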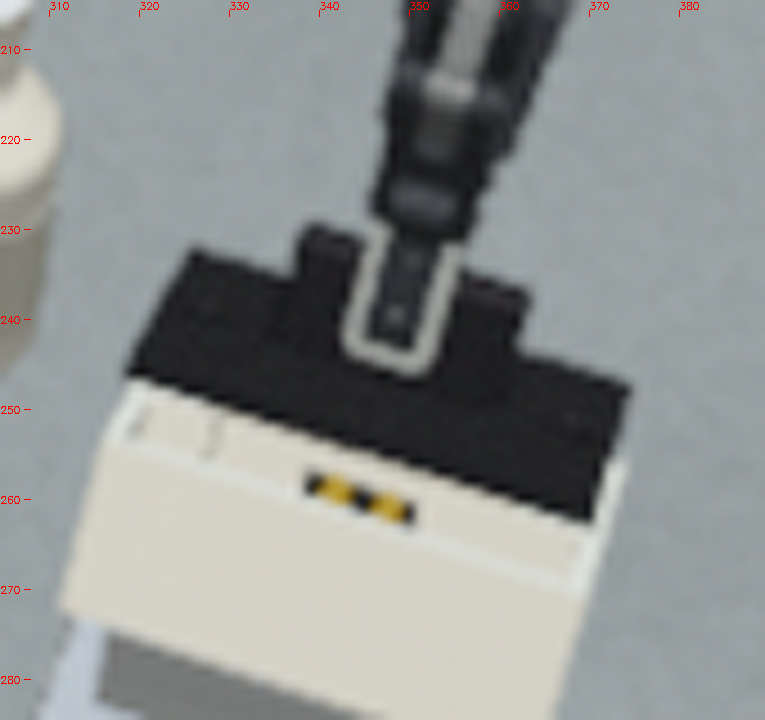

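View pics/t7.png

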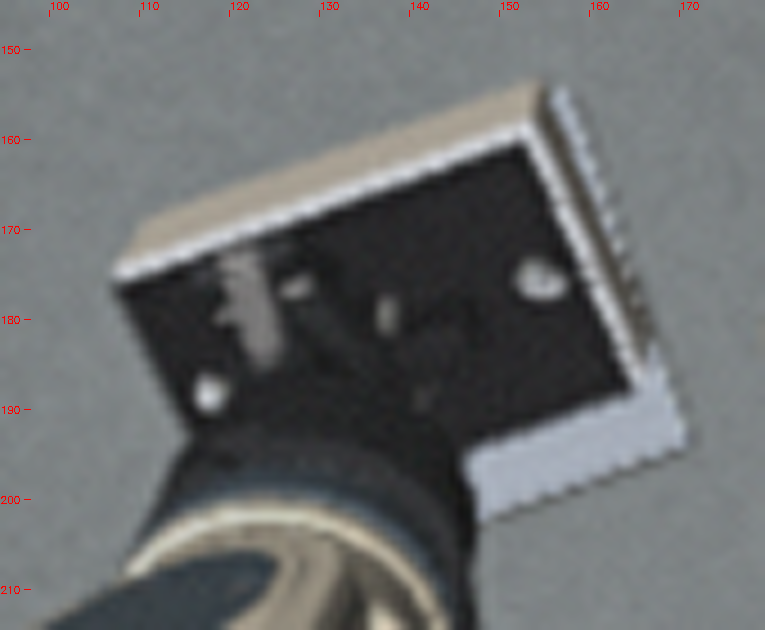

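View pics/w7c.png

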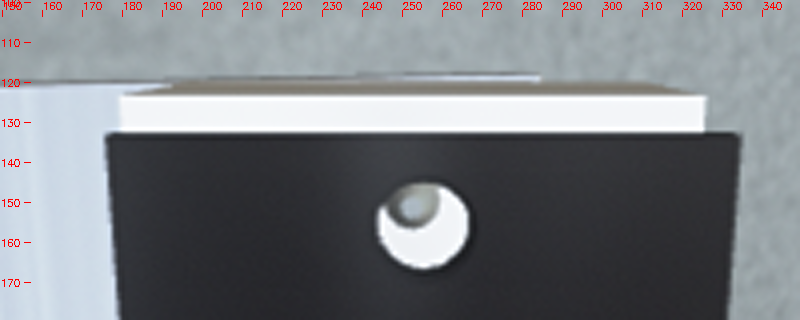

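Run:
```python
from rel import *
ut=np.array([(117.8,188.1),(154.6,175.4),(152.6,160.3),(164.8,187.6),(107.5,176.2)])
pt=np.array([[0,.048,.003],[0,-.048,.003],[.04,-.06,.006],[-.04,-.06,.006],[.04,.06,.006]])
us=np.array([(325.9,232.1),(318.6,245.9),(370.3,262.6),(374.7,247.6)])
ps=np.array([[-.04,-.06,.006],[.04,-.06,0],[.04,.06,0],[-.04,.06,.006]])
fit(load("top7"),load("scene7"),pt,ut,ps,us)
# camera in housing frame and tool offset
from station import bot
o=bot.sense();R0=R.from_rotvec(o["orientation"]);print(R.from_rotvec(o["orientation"]).as_matrix().round(3)); print(seat(0)[1].as_matrix().round(3))
print(((R0.inv()*seat(0)[1]).as_rotvec(degrees=True)).round(2))
for n in("wrist6","wrist7"):
    w=load(n); print(n,"cam in house frame",(house().inv().apply(w["T"][:3,3]-H)).round(4)); print((house().inv().as_matrix()@w["T"][:3,:3]).round(3))
```

```text
yaw 19.81424825697976 H [0.5458 0.2957 0.5433 0.2944] plate dx,dy,d mm [ 0.5  0.1 16.9] yaw -0.23
[[-0.0, -0.4], [0.1, -1.1], [-0.0, -0.1], [-0.2, 0.0], [-0.1, 0.7], [0.4, 0.4]]
[[0.7, 0.1], [-0.2, 0.1], [-0.0, -0.3], [0.0, 0.4], [-0.6, 0.0]]
[[0.3, 0.5], [-0.3, 0.4], [0.1, 0.0], [-0.2, 0.1], [-0.1, -0.6], [0.5, -1.0]]
[[-0.1, -0.6], [-0.6, 0.5], [-0.0, 0.7], [0.4, -0.5]]
[[-0.339  0.815  0.471]
 [ 0.941  0.294  0.169]
 [-0.001  0.5   -0.866]]
[[-0.34   0.814  0.47 ]
 [ 0.94   0.294  0.17 ]
 [ 0.     0.5   -0.866]]
[ 0.    0.06 -0.04]
wrist6 cam in house frame [0.0009 0.0709 0.1986]
[[ 1.     0.001 -0.004]
 [-0.    -0.957 -0.29 ]
 [-0.004  0.29  -0.957]]
wrist7 cam in house frame [0.0013 0.0723 0.174 ]
[[ 1.    -0.    -0.   ]
 [-0.    -0.957 -0.29 ]
 [-0.     0.29  -0.957]]
```

Run:
```python
from h import *
w=load("wrist7"); h=house()
for d in(.015,.017,.019):
  for nm,L in (("hole top/bot",[[0,.048,d+.006],[0,.048,d]]),("pin tip/8mm",[[0,.048,.014],[0,.048,.008]]),("rim far corners",[[-.042,.062,0],[.042,.062,0]]),("plate far",[[-.04,.06,d+.006],[.04,.06,d+.006]])):
    print(d,nm,proj(w,h.apply(L)+H).round(1).tolist())
```

```text
0.015 hole top/bot [[253.0, 155.0], [253.0, 153.2]]
0.015 pin tip/8mm [[253.1, 153.0], [253.1, 151.3]]
0.015 rim far corners [[180.2, 125.0], [326.1, 125.0]]
0.015 plate far [[174.4, 131.5], [331.4, 131.5]]
0.017 hole top/bot [[252.9, 155.6], [253.0, 153.8]]
0.017 pin tip/8mm [[253.1, 153.0], [253.1, 151.3]]
0.017 rim far corners [[180.2, 125.0], [326.1, 125.0]]
0.017 plate far [[173.3, 131.8], [332.4, 131.8]]
0.019 hole top/bot [[252.9, 156.2], [253.0, 154.4]]
0.019 pin tip/8mm [[253.1, 153.0], [253.1, 151.3]]
0.019 rim far corners [[180.2, 125.0], [326.1, 125.0]]
0.019 plate far [[172.3, 132.2], [333.4, 132.1]]
```

Seen through the hole in the wrist view, the pin tip is at (252.7,150.8) with the hole at (255,155.8). Nominal for a centred plate is (253,153) against (253,155.6). So the plate is about 1.3 mm too far up-slope and 1 mm short along tool x. I trim that and look again.

>>> step_arm --moves '[0.0009,-0.0012,0.001,0,0,0,1,0,0,0,0,0,0,1,0,0,0,0,0,0,1]'

```text
clock: 13.58
ee_pos: [0.5286, 0.2902, 0.1044]
orientation: [1.596, 2.272, 0.609]
force: [-0.6, -0.1, -1.9]
gripper_width: 0.013
```

Run:
```python
from h import *
from station import snapshot,bot
print((house().inv().apply(bot.sense()["ee_pos"]-H)*1000).round(1))
s=snapshot("wrist"); pickle.dump(s,open("wrist8.pkl","wb"))
crop(s,150,100,350,180,4,"w8c");
```

```text
[-0.8  0.8 32.1]
```

View pics/w8c.png

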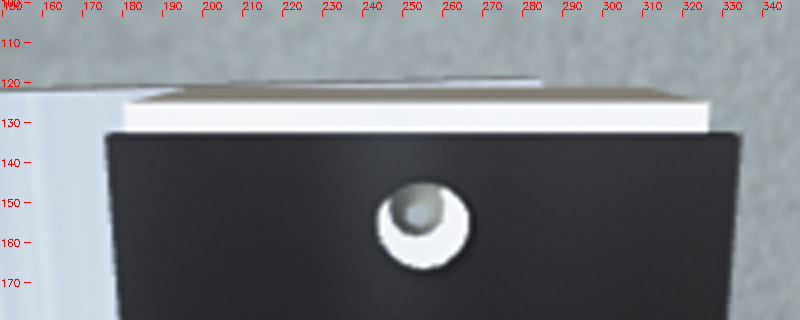

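>>> step_arm --moves '[0.0003,-0.0006,0.001,0,0,0,1,0,0,0.003,0,0,0,1,0,0,0.003,0,0,0,1,0,0,0,0,0,0,1]'

```text
clock: 13.97
ee_pos: [0.5314, 0.2915, 0.0973]
orientation: [1.596, 2.272, 0.608]
force: [-0.1, -0.1, -2.3]
gripper_width: 0.0129
```

Run:
```python
from h import *
from station import snapshot,bot
print((house().inv().apply(bot.sense()["ee_pos"]-H)*1000).round(1))
for n in("wrist","scene"):
    s=snapshot(n); pickle.dump(s,open(n+"9.pkl","wb"))
crop(load("wrist9"),150,100,350,180,4,"w9c"); crop(load("scene9"),305,205,390,285,9,"s9")
```

```text
[-1.7  1.  24.4]
```

View pics/w9c.png

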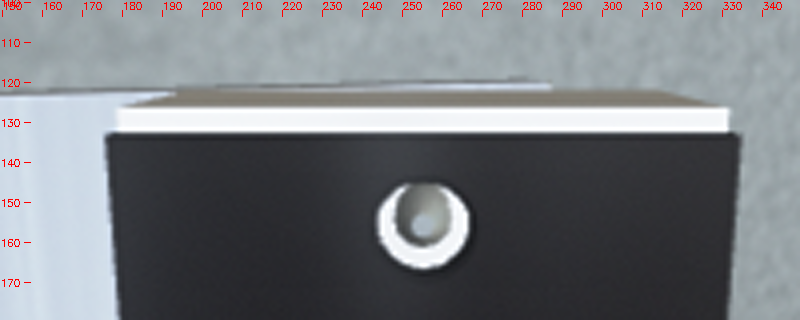

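View pics/s9.png

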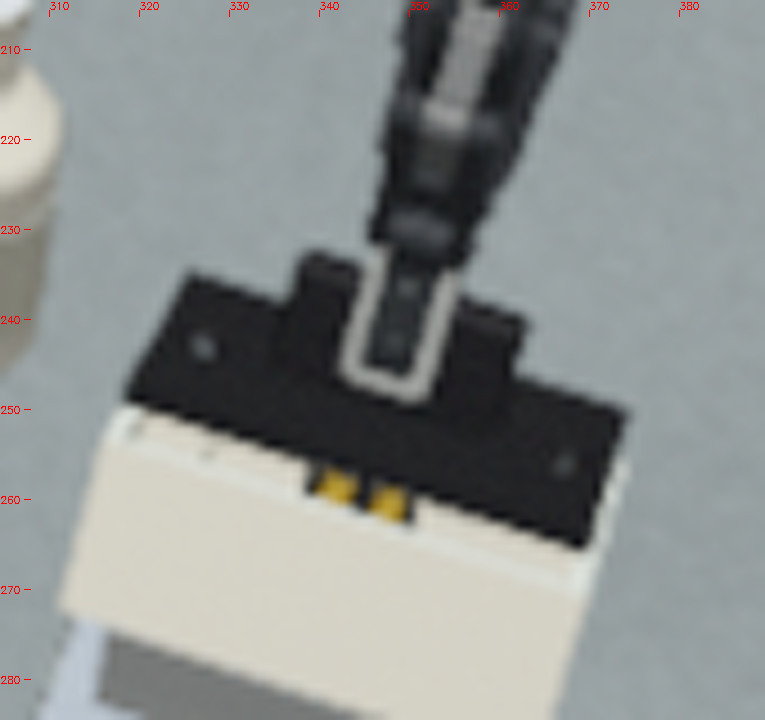

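In the wrist view the pin tip (255,156) is centred in the hole (255,156), and in the scene view both pins show in their holes at (326,243) and (366,256). I press down gently.

>>> step_arm --moves '[0,0,0.002,0,0,0,1,0,0,0.002,0,0,0,1,0,0,0.001,0,0,0,1,0,0,0,0,0,0,1]'

```text
clock: 14.4
ee_pos: [0.5338, 0.2923, 0.0933]
orientation: [1.596, 2.272, 0.608]
force: [-0.4, 0.1, -0.9]
gripper_width: 0.0128
```

>>> step_arm --moves '[0,0,0.001,0,0,0,1,0,0,0.001,0,0,0,1,0,0,0,0,0,0,1]'

```text
clock: 14.65
ee_pos: [0.5347, 0.2927, 0.0917]
orientation: [1.596, 2.272, 0.608]
force: [-0.3, 0.5, -1.3]
gripper_width: 0.0128
```

>>> step_arm --moves '[0,0,0.001,0,0,0,1,0,0,0.001,0,0,0,1,0,0,0,0,0,0,1]'

```text
clock: 14.9
ee_pos: [0.5357, 0.293, 0.09]
orientation: [1.596, 2.272, 0.608]
force: [0.0, -0.8, -3.4]
gripper_width: 0.0128
```

>>> step_arm --moves '[0,0,0.001,0,0,0,1,0,0,0,0,0,0,1]'

```text
clock: 15.07
ee_pos: [0.5361, 0.2932, 0.0893]
orientation: [1.596, 2.272, 0.608]
force: [-0.3, -0.3, -2.0]
gripper_width: 0.0131
```

Run:
```python
from h import *
from station import snapshot,bot
o=bot.sense();print((house().inv().apply(o["ee_pos"]-H)*1000).round(1),o["force"],o["torque"])
for n in("wrist","scene"):
    s=snapshot(n); pickle.dump(s,open(n+"10.pkl","wb"))
crop(load("wrist10"),150,100,350,180,4,"w10c"); crop(load("scene10"),305,205,390,285,9,"s10")
```

```text
[-1.4  1.  15. ] [-0.2837819  -0.29693087 -1.95665142] [-0.22981451  0.63547047 -0.05279524]
```

View pics/w10c.png

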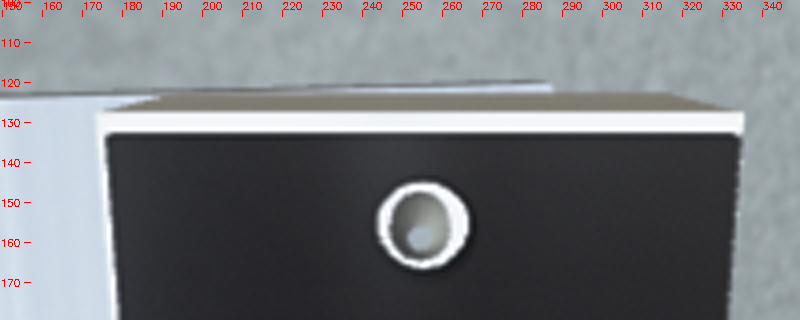

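View pics/s10.png

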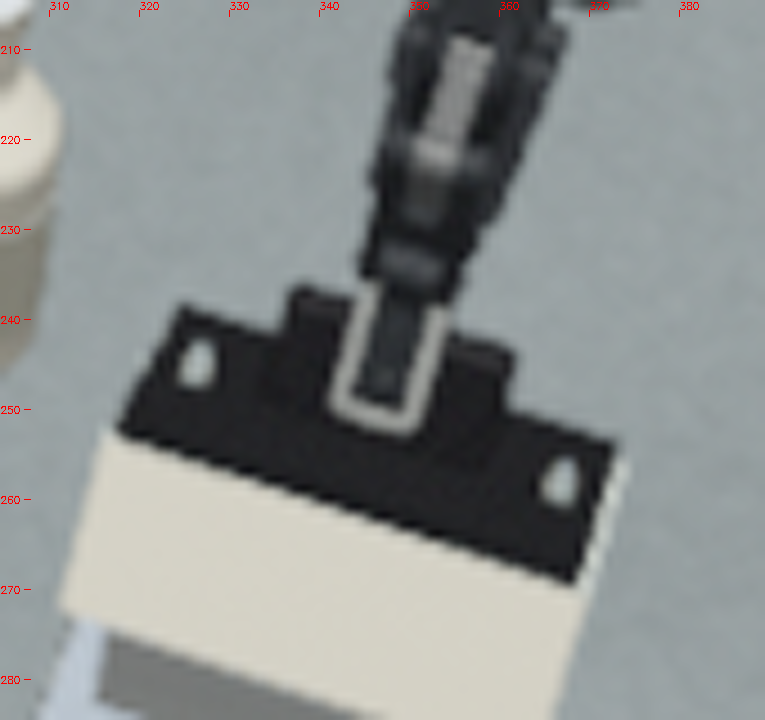

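Both pins stand through the holes and the plate is nearly on the rim. I go on until contact.

>>> step_arm --moves '[0,0,0.0007,0,0,0,1,0,0,0,0,0,0,1]'

```text
clock: 15.33
ee_pos: [0.5362, 0.2932, 0.0892]
orientation: [1.596, 2.271, 0.609]
force: [-7.5, -3.1, 6.5]
gripper_width: 0.0127
```

>>> step_arm --moves '[0,0,0.0007,0,0,0,1,0,0,0,0,0,0,1]'

```text
clock: 15.5
ee_pos: [0.5362, 0.2932, 0.0892]
orientation: [1.596, 2.271, 0.609]
force: [-14.0, -7.3, 16.4]
gripper_width: 0.013
```

Position has stopped at 0.0892 and the force is rising along the normal (about 23 N), so the plate is seated. I release it and back off along the tool axis.

>>> step_arm --moves '[0,0,0,0,0,0,-1,0,0,0,0,0,0,-1,0,0,0,0,0,0,-1,0,0,0,0,0,0,-1,0,0,0,0,0,0,-1]'

```text
clock: 15.92
ee_pos: [0.5369, 0.2935, 0.088]
orientation: [1.596, 2.272, 0.608]
force: [-0.2, -0.1, 0.1]
gripper_width: 0.0725
```

>>> step_arm --moves '[0,0,-0.01,0,0,0,-1,0,0,-0.025,0,0,0,-1,0,0,-0.035,0,0,0,-1,0,0,-0.035,0,0,0,-1,0,0,-0.035,0,0,0,-1]'

```text
clock: 16.33
ee_pos: [0.4695, 0.2692, 0.2108]
orientation: [1.596, 2.272, 0.608]
force: [0.2, -0.0, 1.1]
gripper_width: 0.0853
```

>>> step_arm --moves '[0,0,-0.03,0,0,0,-1,0,0,-0.02,0,0,0,-1,0,0,0,0,0,0,-1]'

```text
clock: 16.58
ee_pos: [0.4469, 0.2614, 0.258]
orientation: [1.592, 2.267, 0.616]
force: [0.8, -0.5, -0.2]
gripper_width: 0.0856
```

Run:
```python
from h import *
from station import snapshot,bot
o=bot.sense();print(o["ee_pos"],o["force"],o["clock"])
for n in("wrist","scene","top"):
    s=snapshot(n); pickle.dump(s,open(n+"11.pkl","wb")); cv2.imwrite(f"pics/{n}11.png",s["color"][:,:,::-1])
crop(load("scene11"),290,205,390,300,7,"s11"); crop(load("top11"),95,140,295,225,4,"t11")
```

```text
[0.44685154 0.26138882 0.25800889] [ 0.83389828 -0.51433044 -0.18245505] 16.5833
```

View pics/s11.png

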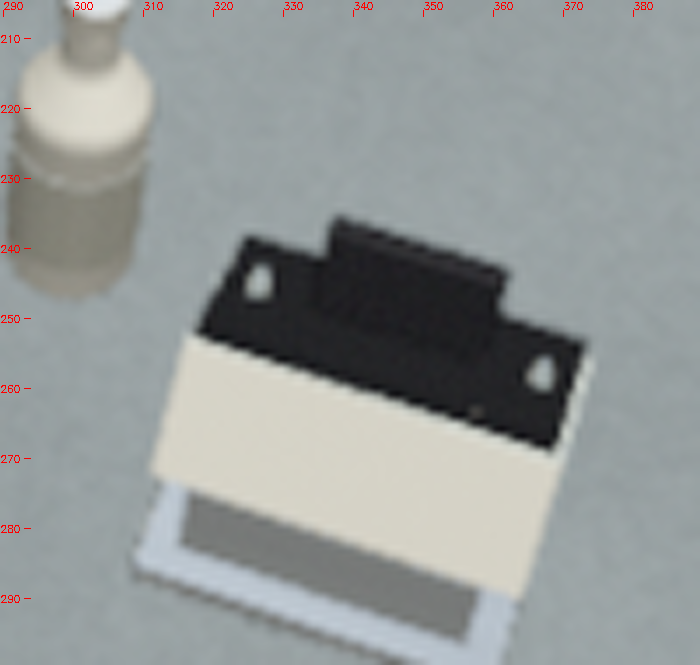

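View pics/t11.png

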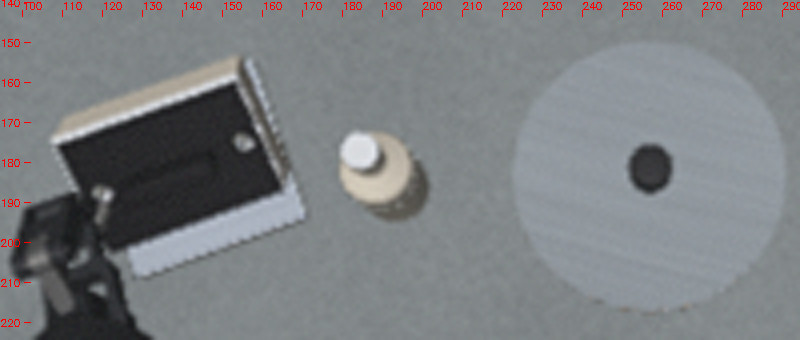

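View pics/scene11.png

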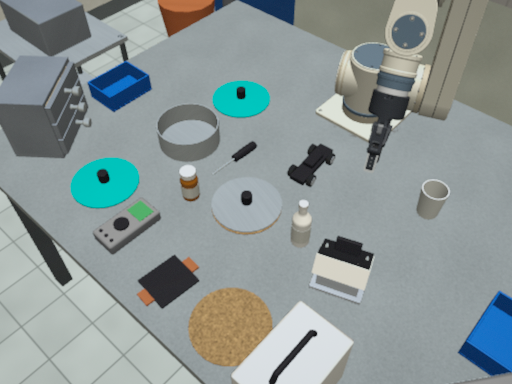

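View pics/wrist11.png

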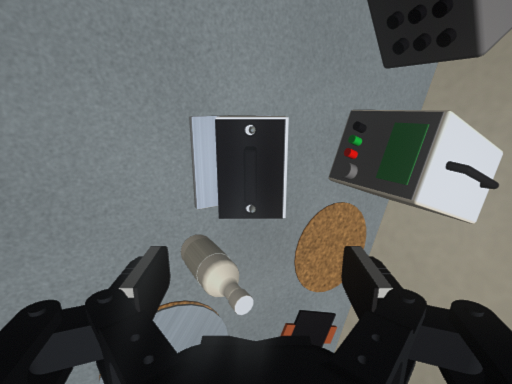

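Final check of the lid's centring against the mat, then hand in.

Run:
```python
from h import *
t=load("top11");s=load("scene11")
a=np.linspace(0,2*np.pi,721)
for v,n in((t,"top"),(s,"scene")):
    u=proj(v,np.array([.5445,-.016,.0135])+.095*np.c_[np.cos(a),np.sin(a),0*a]); print(n,u.min(0),u.max(0))
crop(s,200,165,295,245,8,"lid_s"); crop(t,215,140,300,225,7,"lid_t")
for n in("top","scene"):
    A=load(n+"0")["color"].astype(int);B=load(n+"11")["color"].astype(int)
    for nm,P in (("bottle",[.523,.149,.07]),("jar",[.614,-.158,.05]),("driver",[.46,-.135,.01])):
        x,y=proj(load(n+"0"),P)[0].astype(int); print(n,nm,abs(A-B)[y-18:y+18,x-14:x+14].mean().round(1))
```

```text
top [222.48245982 149.56088477] [290.93682687 217.06648253]
scene [210.71839141 176.87745514] [281.65412116 231.70033231]
top bottle 4.2
top jar 4.6
top driver 5.3
scene bottle 2.4
scene jar 2.2
scene driver 4.8
```

View pics/lid_s.png

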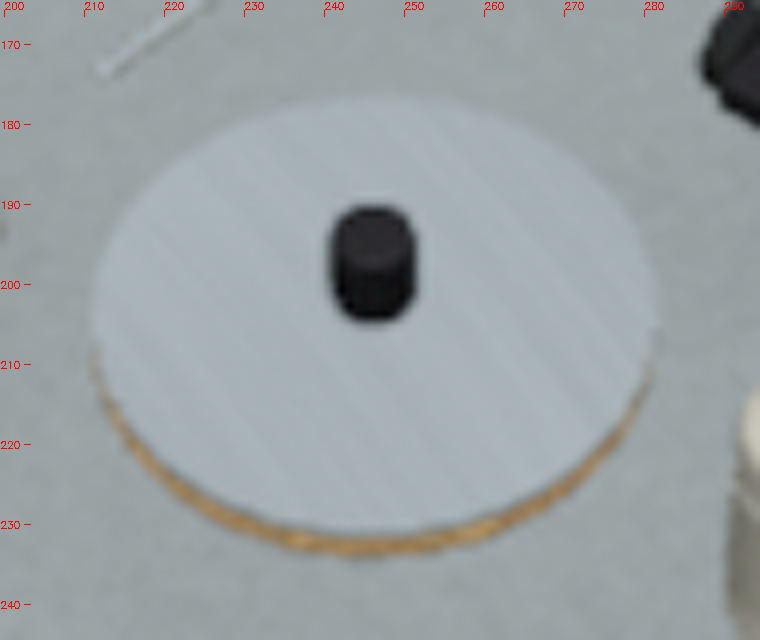

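View pics/lid_t.png

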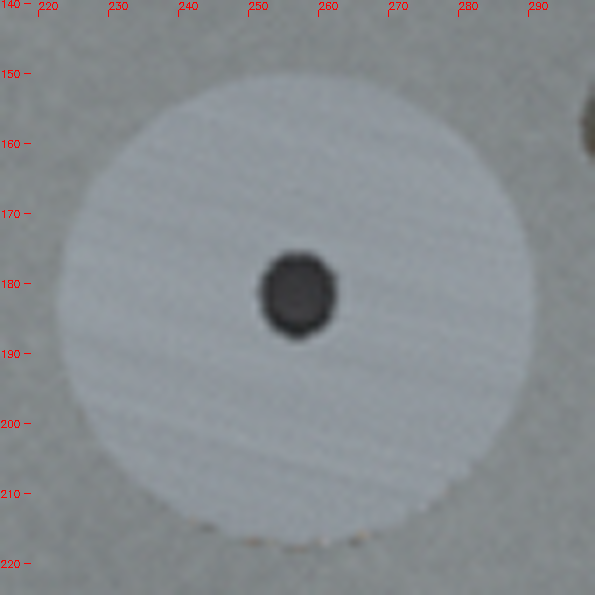

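The lid sits symmetrically on the mat, with its outline within about 1 px of the predicted centred outline. I hand in.

```bash
python3 -c "
from station import bot
print(bot.finish_job())"
```

```text
the job is handed in; nothing more can be done
None
```

I handed the job in at about 16.7 s. The steel lid is knob up on the right-hand cork mat, and the black cover plate is seated on the sloping box. I let go of each only after contact: the lid at about 6 N, the plate once it had stopped moving with about 23 N along the rim's normal.

**Last checks:**
- **Lid:** its outline is within about 1 pixel (roughly 2–3 mm) of a centred lid in the top and scene views.
- **Plate:** both pins show through the holes and the plate lies flush on the rim.
- **Bottle, jar and screwdriver:** they show no visible movement. Their image patches changed only slightly between the first and last pictures (mean difference 2–5 grey levels).
- **Robot:** it is clear of everything.

**One disagreement:** just above the pins, the fixed cameras put the plate within 0.5 mm of centre. The wrist view through the hole showed it 1–1.5 mm off. I followed the wrist view, and the pins then went in centred and without resistance.

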